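# Put a freshly glued stamp in the ratchet mounting press

## Task

The rubber has just been glued to the largest of the block stamps: lay that stamp, rubber side down as it is, flat on the middle of the press's pulled-out tray and let go, then push the tray fully home under the platen. Pump the ratchet lever to and fro, one click a stroke, until the platen meets the stamp and then about two clicks more, so that its springs keep the stamp under pressure, and stop there: the ratchet does not go back and too many clicks squeeze out the glue. Leave the other stamps, the glue stick and the handled stamp where they stand.

Things in the scene. Friction and masses are not known exactly. Their poses are not given: they have to be found in the camera images.
- big_stamp_center (a point): Centre of the largest block stamp: a plain wooden block 62 mm (its x) by 85 mm (its y) and 22 mm high (z up), 0.06 to 0.1 kg, rubber face down; it may lie in any of the four places where block stamps lie. The origin is half-way up, 11 mm above its underside. It is gripped across its 62 mm sides.
- press: The fixed grey two-column bench press; the origin is on its vertical axis at table height: base 160 mm (x, -86 to 74) by 180 mm (y), columns of 20 mm diameter at y = -77 and +77 mm, a bridge 68 mm (x) by 190 mm (y) 127 to 157 mm above the table, the ratchet and lever on top. The tray comes out at its front, -x.
- tray_floor (a point): Centre of the upper face of the press's flat aluminium tray: floor 116 mm along x between a front and a rear lip 4 mm high, 114 mm along y with open sides, 32 mm above the table. z is up; -x is the way the tray is pulled out, +x the way to push it home. With the tray home this point lies on the axis of the press.
- press_tray (a joint): How far the tray is pulled out (m): 0 = fully home against its stop, 0.118 = all the way out. About 2 N of friction; it stays where it is left.
- tray_handle (a point): Middle of the cross-bar of the tray's upright steel bow handle at the tray's front, 65 mm above the table and 80 mm in front (-x) of tray_floor: a 10 mm round bar running 50 mm along the tray's y, on two legs 60 mm apart that stand on the tray's tongue (32 mm above the table). Pushed from its front side towards +x it slides the tray in.
- platen_face (a point): Centre of the underside of the platen, a steel plate 92 mm (x) by 112 mm (y) on the axis of the press; z is up, its upper face 12 mm higher. It starts 5 to 15 mm above where the top of the stamp will be and comes down 3 mm with every click.
- press_platen (a joint): How far the two springs between crosshead and platen are squeezed (m): 0 while the platen hangs free, growing by about 3 mm a click once the platen bears on the stamp; the springs are solid at 0.015. The pressure wanted is about two clicks after meeting the stamp.
- lever_grip (a point): Centre of the lever's upright wooden grip: a round handle 17 to 21 mm thick and 55 mm high (its top 27 mm above this point, its foot 27 mm below it, on the flat lever). It stands 135 mm from the vertical axis of the press, 212 mm above the table, and moves round that axis in a level arc.
- lever_pivot (a point): Point on the vertical axis of the press (about which the lever swings) at the height of lever_grip; fixed to the press. The tip of the screw stands up here to about 217 mm above the table, on the hub of the lever.
- press_lever (a joint): Angle of the lever (rad): 0 and 0.75 are its two stops; it grows clockwise seen from above. Driving it to 0.75 turns the ratchet and lowers the platen; bringing it back to 0 clicks the pawl over the next tooth. A tooth is 0.52 rad: a full stroke to 0.75 and back to 0 advances exactly one (the first may give less). It stays where left; the grip needs 2 to 8 N.
- dot_stamp_center (a point): Centre of a smaller block stamp, 40 by 52 by 20 mm; a bystander.
- square_stamp_center (a point): Centre of a small square block stamp, 34 by 34 by 24 mm; a bystander.
- bar_stamp_center (a point): Centre of a narrow block stamp, 22 by 60 by 20 mm; a bystander.
- glue_stick_center (a point): Centre of a standing glue stick, 27 mm thick and 87 mm high, loose; a bystander.
- handle_stamp_center (a point): Centre of a standing turned stamp with a handle, 31 by 37 by 74 mm, loose; a bystander.

How it is judged:
On the way, in this order (a step that is already met when the one before it is completed fails the run):
1. the largest stamp lies flat on the middle of the pulled-out tray, let go (horizontal distance between big_stamp_center and tray_floor below 0.015 m and angle between big_stamp_center's own z axis and vertical below 0.06 rad and z of big_stamp_center in the frame of tray_floor between 0.007 and 0.014 m and value of joint press_tray above 0.04 m and contact force between the fingers and big_stamp below 0.05 N), for 0.2 s.
2. the tray is fully home with the stamp on it (horizontal distance between big_stamp_center and tray_floor below 0.015 m and angle between big_stamp_center's own z axis and vertical below 0.06 rad and z of big_stamp_center in the frame of tray_floor between 0.007 and 0.014 m and value of joint press_tray below 0.004 m), for 0.2 s.
3. the lever has been pumped until the platen bears on the stamp and its springs are squeezed (all of step 2 and value of joint press_platen between 0.003 and 0.0115 m), for 0.2 s.
At the end, for the whole second after the job is handed in: The largest stamp lies flat, rubber down, within 15 mm of the tray's centre; the tray is within 4 mm of fully home; the platen bears on the stamp, its springs squeezed by 3 to 11.5 mm (two clicks after meeting it give 6 to 9 mm); stamp and lever are at rest (all of step 3 and linear speed of big_stamp below 0.01 m/s and velocity of joint press_lever between -0.05 and 0.05 rad/s); the robot touches nothing.
It fails at once if the 40 mm by 52 mm block stamp was moved more than 30 mm (distance of dot_stamp_center from where it was at the start of the episode above 0.03 m).
It fails at once if the 34 mm square block stamp was moved more than 30 mm (distance of square_stamp_center from where it was at the start of the episode above 0.03 m).
It fails at once if the narrow 22 mm by 60 mm block stamp was moved more than 30 mm (distance of bar_stamp_center from where it was at the start of the episode above 0.03 m).
It fails at once if the glue stick or the handled stamp was moved or knocked more than 30 mm (distance of any of glue_stick_center, handle_stamp_center from where it was at the start of the episode above 0.03 m).
It fails at once if the springs were squeezed by more than 12.5 mm (value of joint press_platen above 0.0125 m).
It also fails if it takes over 70 s, if anything falls off the work surface, if the arm or the gripper's body presses on something with over 40 N, if the wrist force passes 120 N, or if a joint passes its speed limit or range.

## Robot

A 7-joint arm with a two-finger parallel gripper is mounted at the origin on the work surface; the furniture and walls round the work are solid. World frame = base frame: x ahead of the robot, y to its left, z up, the work surface at z = 0. Lengths are in m, angles in rad, forces in N, time in s.
With the tool pointing down it reaches from about 0.425 to 0.925 m from the base axis. Payload 6.8 kg.
Tool frame: the origin (TCP) lies at the very end of the fingers, on their centre line; the grasp point (between the pads) lies 19 mm behind it (bot.grip_depth is the distance from the TCP to the grasp point, in m); z points along the fingers, y is the direction in which the jaws open and shut (so a half turn about z gives the same grasp; the last joint's range is limited). The gripper opens to 85 mm and grips with 20 to 120 N. Pads are 22 mm wide; open, the fingers measure 114 mm over their backs; the gripper's body (76 mm by 85 mm) begins 54 mm behind the grasp point. The pads swing forward as they close: fully open they stand 13 mm farther back than shut.
Start: joints at [1.034, 0.477, 0.022, 1.555, -0.011, 1.109, -0.083], TCP at [0.281, -0.614, 0.231] pointing down, gripper open.
Joint ranges: [-2.96, 2.96], [-0.34, 2.1], [-1.41, 1.46], [0.24, 2.44], [-1.37, 4.51], [0.17, 1.92], [-2.96, 2.96]. Speed limits (rad/s): [2.39, 2.39, 3.14, 3.14, 3.14, 3.14, 3.14].

## Interface

Orientations are given as a unit quaternion [w, x, y, z].
In Python, from station import bot gives the robot as it stands.
- The arm moves only by the tool step_arm, never from a script. Its argument "increments" is a list of rows, each a list of 7 numbers: the shift along the world's x, y, z in m, then the turn, a rotation vector about the world's x, y, z in degrees, then the gripper command: -1 is fully open, 1 is shut, values between are in proportion. In form: [[dx, dy, dz, rx, ry, rz, fingers], ...]. A call has 1 to 10 rows; each row is the pose to reach, as a shift and turn from the pose commanded when the call began; what a row does not reach only later rows make up. A row lasts 1/12 s, in which the tool goes at most 41.7 mm and 7.16 degrees, less where a joint would pass 70% of its speed; a pose out of reach is approached as far as the arm can. A call with a gripper value outside its range is refused whole. The fingers move at their own pace and stop on an object; "force" is the grip in N (left out, the last holds). Time passes only in rows, so rows that repeat a pose let the fingers close. It gives the time, the measured TCP pose, the force and the opening at its end, in the units of the state.
- bot.get_obs(): the state, without advancing time (a new reading comes with each control period).
- bot.read_camera(name): name is "scene" or "top"; returns a dict with "color" (480x640x3 uint8, red, green, blue), "intrinsics" (3x3 intrinsics, pixels), "extrinsics" (4x4, takes a point from camera to world coordinates). Camera axes: x right, y up, looking along -z (the intrinsics and any distortion apply to the point x, -y, -z); pixel columns grow to the right and rows downward; lengths in m; the calibration is good to about 2 mm. A picture is of the moment at which its call begins. There is no depth.
- bot.hand_in(): hands the job in, once; it reports no verdict.
Trained networks look in the newest picture that a camera, given by its name, has taken for a name from the list of things; names that differ only in an ending like _2 or _b are one class to them, and where a whole thing is asked for, a point or a joint stands for the part that bears it (a point fixed in the world has none). Each returns a list of dicts, best first, with "conf" (0 to 1); they miss things now and then, are a little off and sometimes report something else, mostly with a low value. They report only what shows in the picture. A call takes as long as a camera call.
- bot.recognise(thing, camera): "location" ([column, row] as shares, 0 to 1, of the picture: columns of its width, rows of its height, amid what is visible of it).
- bot.place_of(thing, camera): "location" ([column, row] as shares, 0 to 1, of the picture: columns of its width, rows of its height: a listed point, or the origin of a listed thing).
The state is a dict: "t": time; "q": joint angles; "joint_vel": joint speeds; "joint_torque": joint torques, N m; "eef_pos": TCP position; "tool_rot": TCP orientation; "contact_force": force on the tool from outside, world axes, zero at the start; "torque": the same for the moment, N m; "gripper_width": opening from 0.0 (shut) to 1.0 (fully open).
Only numpy, scipy, OpenCV 4.12 (cv2) and the standard library are available. Lean on these libraries where they do the work, as an engineer would, in place of code of your own. Each camera call takes 0.05 s, during which the arm holds its last target.

## Working session

There is one attempt and no reset: what is moved stays moved. The work goes in short steps, Python scripts to look and compute and a tool call to move; the robot and the scene stay as the last step left them, time stands still between calls to the robot, and variables do not carry over. Pictures are saved under pics/ and viewed, and the job is handed in when it is done.

Besides the shell and the picture viewer there is one more tool, called after "Emit:" by a JSON object that holds its "method" and its "body", one argument or row to a line. step_arm: Moves the arm, as the interface text tells. Its arguments: {"type":"object","properties":{"increments":{"type":"array","items":{"type":"array","items":{"type":"number"}}},"force":{"type":"number"}},"required":["increments"]}

```bash
ls; mkdir -p pics
cat > h.py <<'E'
from station import bot
import numpy as np, cv2
def snap(cam,name):
    r=bot.read_camera(cam); cv2.imwrite(f'pics/{name}.png',r['color'][:,:,::-1]); return r
def ray(r,u,v):
    K=np.array(r['intrinsics']);E=np.array(r['extrinsics'])
    x=(u-K[0,2])/K[0,0];y=(v-K[1,2])/K[1,1]
    d=E[:3,:3]@np.array([x,-y,-1.]);return E[:3,3],d/np.linalg.norm(d)
def onz(r,u,v,z):
    o,d=ray(r,u,v);return o+d*(z-o[2])/d[2]
def tri(rs,uvs):
    A=np.zeros((3,3));b=np.zeros(3)
    for r,(u,v) in zip(rs,uvs):
        o,d=ray(r,u,v);P=np.eye(3)-np.outer(d,d);A+=P;b+=P@o
    p=np.linalg.solve(A,b)
    res=[np.linalg.norm((np.eye(3)-np.outer(d,d))@(p-o)) for o,d in [ray(r,*uv) for r,uv in zip(rs,uvs)]]
    return p,res
def proj(r,p):
    K=np.array(r['intrinsics']);E=np.array(r['extrinsics'])
    c=E[:3,:3].T@(np.asarray(p)-E[:3,3]);return K[0,0]*c[0]/-c[2]+K[0,2],K[1,1]*-c[1]/-c[2]+K[1,2]
E
cat > a.py <<'E'
from h import *
rs=[snap('scene','s0'),snap('top','t0')]
for r in rs: print(np.round(r['intrinsics'],1).tolist(),np.round(r['extrinsics'],3).tolist())
for n in "big_stamp_center tray_floor tray_handle platen_face lever_grip lever_pivot press dot_stamp_center square_stamp_center bar_stamp_center glue_stick_center handle_stamp_center".split():
    uv=[];
    for c in('scene','top'):
        l=bot.place_of(n,c)
        print(n,c,[(round(x['location'][0]*640,1),round(x['location'][1]*480,1),round(x['conf'],2)) for x in l[:3]])
        if l: uv.append((l[0]['location'][0]*640,l[0]['location'][1]*480))
    if len(uv)==2:
        p,res=tri(rs,uv);print('   ',p.round(4),np.round(res,4))
o=bot.get_obs();print({k:np.round(v,3).tolist() for k,v in o.items()})
E
python3 a.py
```

```text
pics
[[524.4, 0.0, 319.8], [0.0, 524.4, 237.6], [0.0, 0.0, 1.0]] [[0.988, -0.117, 0.103, 0.623], [0.154, 0.653, -0.741, -0.721], [0.02, 0.748, 0.663, 0.851], [0.0, 0.0, 0.0, 1.0]]
[[439.5, 0.0, 315.0], [0.0, 439.5, 248.4], [0.0, 0.0, 1.0]] [[-0.415, 0.715, -0.562, 0.023], [-0.91, -0.324, 0.26, 0.287], [0.004, 0.619, 0.785, 0.811], [0.0, 0.0, 0.0, 1.0]]
big_stamp_center scene [(282.3, 225.8, 0.95), (312.3, 208.9, 0.36)]
big_stamp_center top [(249.6, 367.9, 0.85), (365.5, 231.1, 0.44)]
    [ 0.3906  0.2569 -0.0006] [0.0021 0.0021]
tray_floor scene []
tray_floor top [(312.1, 299.3, 0.6)]
tray_handle scene [(313.3, 230.1, 0.61)]
tray_handle top [(269.0, 300.0, 0.95), (172.4, 284.6, 0.43)]
    [0.4805 0.1782 0.0646] [0.0034 0.0034]
platen_face scene [(279.7, 290.6, 0.89)]
platen_face top [(361.6, 280.0, 0.77)]
    [ 0.4455 -0.0139  0.0619] [0.0006 0.0006]
lever_grip scene [(351.9, 239.8, 0.89)]
lever_grip top [(330.8, 186.0, 0.98)]
    [ 0.5823 -0.0037  0.2123] [0.0014 0.0014]
lever_pivot scene [(278.5, 234.1, 0.82)]
lever_pivot top [(367.5, 230.9, 0.78)]
    [ 0.4484 -0.0127  0.2142] [0.
[... 486 characters left out ...]
82 0.0809] [0.0548 0.0548]
glue_stick_center scene [(374.9, 335.2, 0.97)]
glue_stick_center top [(343.5, 207.5, 0.56), (204.8, 343.2, 0.47)]
    [ 0.6495 -0.0801  0.049 ] [0.004 0.004]
handle_stamp_center scene [(375.2, 203.8, 0.5)]
handle_stamp_center top [(170.4, 287.2, 0.9)]
    [0.615  0.3505 0.0294] [0.0007 0.0007]
{'t': 1.3, 'q': [1.034, 0.477, 0.022, 1.555, -0.011, 1.109, -0.083], 'joint_vel': [0.002, 0.001, -0.001, 0.001, -0.002, 0.001, 0.002], 'joint_torque': [-0.0, -59.632, 1.606, -28.154, 0.012, 0.002, 0.0], 'eef_pos': [0.281, -0.614, 0.231], 'tool_rot': [-0.0, 0.977, 0.213, -0.0], 'contact_force': [0.649, -1.129, -0.396], 'torque': [-0.042, -0.015, 0.021], 'gripper_width': 1.003}
```

View pics/s0.png

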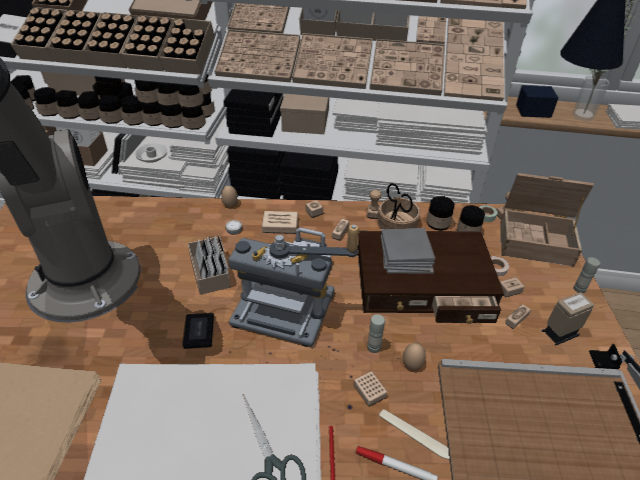

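View pics/t0.png

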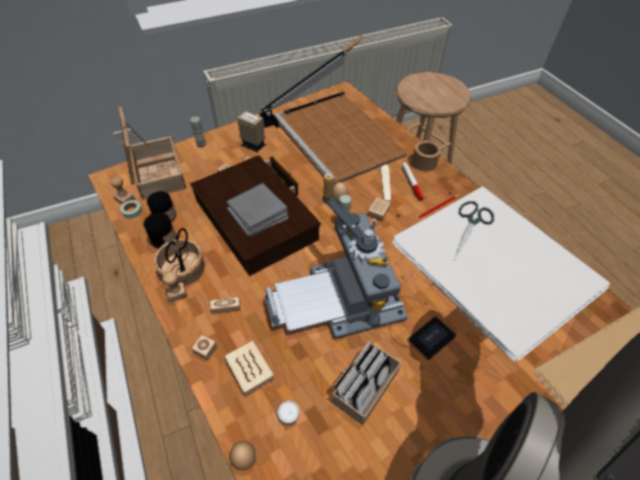

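Run:
```python
import cv2
a=cv2.imread('pics/t0.png')[180:420,140:440];cv2.imwrite('pics/t0c.png',cv2.resize(a,None,fx=2.5,fy=2.5,interpolation=3))
a=cv2.imread('pics/s0.png')[170:370,200:440];cv2.imwrite('pics/s0c.png',cv2.resize(a,None,fx=3,fy=3,interpolation=3))
```

```text
(no output)
```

View pics/t0c.png

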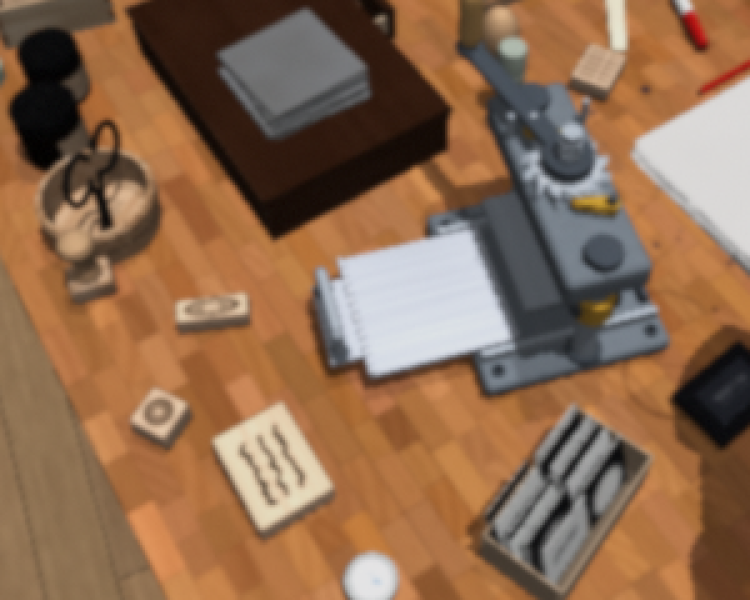

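View pics/s0c.png

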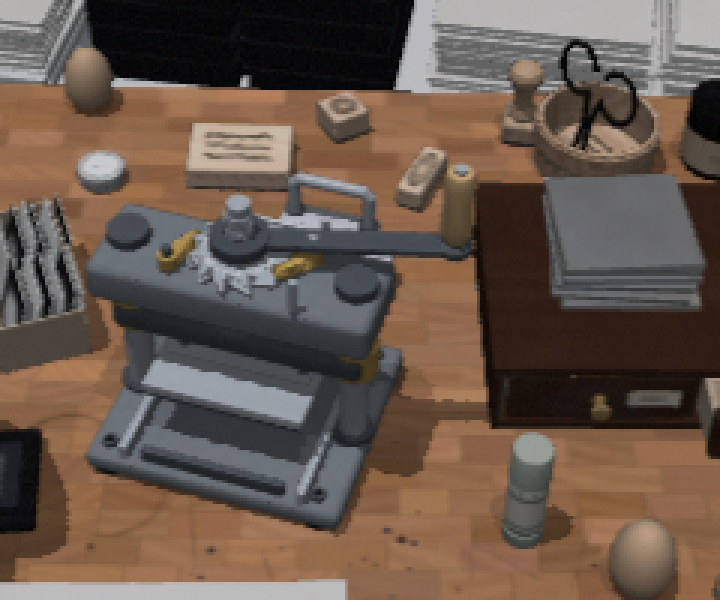

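Run:
```python
from h import *
import pickle
rs={}
for c in('scene','top'):
    r=bot.read_camera(c);rs[c]={k:r[k] for k in('color','intrinsics','extrinsics')}
pickle.dump(rs,open('cal.pkl','wb'))
def crop(c,name,x0,x1,y0,y1,f):
    a=rs[c]['color'][y0:y1,x0:x1,::-1];cv2.imwrite(f'pics/{name}.png',cv2.resize(a,None,fx=f,fy=f,interpolation=cv2.INTER_CUBIC))
crop('top','c1',190,290,330,400,8)
crop('scene','c2',240,340,190,260,8)
crop('top','c3',255,365,255,340,7)
```

```text
(no output)
```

View pics/c1.png

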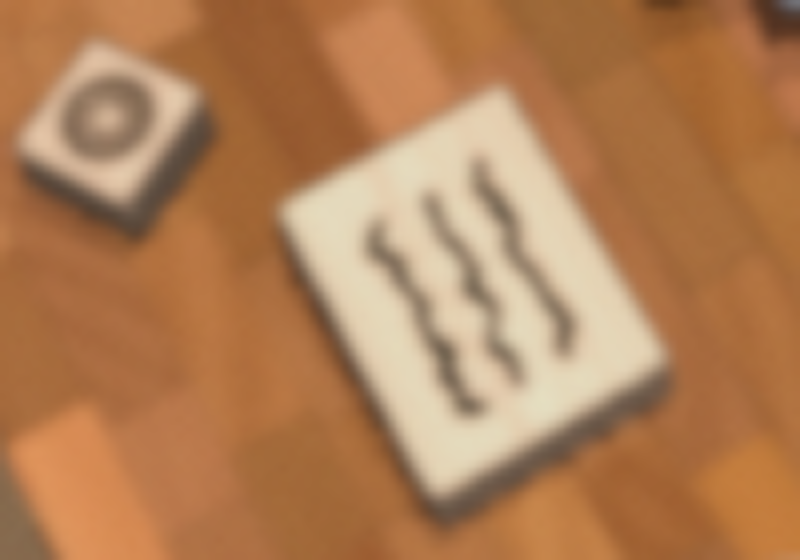

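View pics/c2.png

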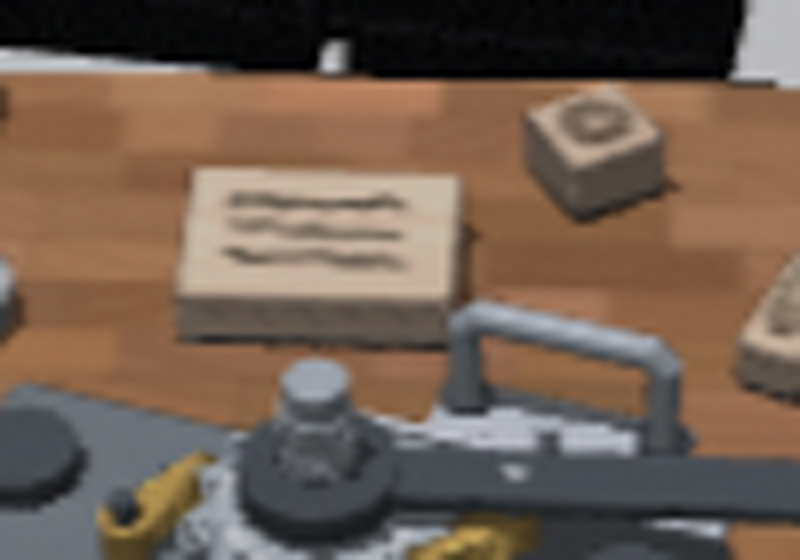

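View pics/c3.png

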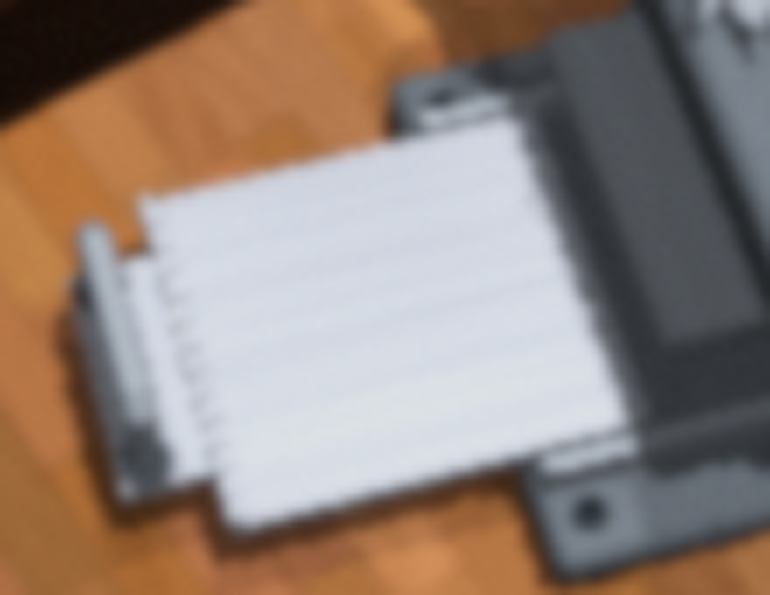

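Run:
```python
from h import *
import pickle
rs=pickle.load(open('cal.pkl','rb'));T=rs['top'];S=rs['scene']
t=[(284,210),(508,88),(668,360),(435,502)];s=[(460,178),(455,303),(178,296),(195,168)]
P=[]
for a,b in zip(t,s):
    A=(190+a[0]/8,330+a[1]/8);B=(240+b[0]/8,190+b[1]/8)
    p,r=tri([S,T],[B,A]);P.append(p);print(p.round(4),np.round(r[0],4),'z=.022:',onz(T,*A,.022).round(4),onz(S,*B,.022).round(4))
P=np.array(P);print('ctr',P.mean(0),'AD-ish',P[0]-P[3],P[1]-P[2],P[0]-P[1])
for src,off in((T,0),(S,1)):
    Q=np.array([onz(src,*( (190+a[0]/8,330+a[1]/8) if not off else (240+a[0]/8,190+a[1]/8)),.022) for a in (s if off else t)])
    print('ctr22',Q.mean(0)); 
    for i in range(4): e=Q[(i+1)%4]-Q[i];print(np.linalg.norm(e).round(4),np.degrees(np.arctan2(e[1],e[0])).round(1))
# handle
f=lambda a:(255+a[0]/7,255+a[1]/7); g=lambda a:(240+a[0]/8,190+a[1]/8)
for a,b in(((95,238),(665,352)),((140,420),(478,315))):
    print('bar',tri([S,T],[g(b),f(a)])[0].round(4),onz(T,*f(a),.065).round(4),onz(S,*g(b),.065).round(4))
for a in((145,200),(235,528),(515,125),(632,428)): print('tray',onz(T,*f(a),.034).round(4))
piv=(278.5,234.1)
o=np.array([0.4484,-0.0127])
for n,z in(('lever_pivot',.212),('lever_grip',.212)):
  for c,R in rs.items():
    l=bot.place_of(n,c)[0]['location'];print(n,c,onz(R,l[0]*640,l[1]*480,z).round(4))
# pivot->tip of screw
print(onz(S,240+315/8,190+375/8,.217).round(4))
```

```text
[0.4229 0.292  0.0197] 0.0021 z=.022: [0.4197 0.291  0.022 ] [0.4249 0.2912 0.022 ]
[0.432  0.2325 0.0189] 0.0028 z=.022: [0.4277 0.2315 0.022 ] [0.4347 0.2314 0.022 ]
[0.3494 0.2214 0.0195] 0.0015 z=.022: [0.3469 0.2209 0.022 ] [0.3513 0.2198 0.022 ]
[0.34   0.282  0.0201] 0.0018 z=.022: [0.3376 0.2811 0.022 ] [0.3419 0.2813 0.022 ]
ctr [0.38609153 0.25696068 0.01955151] AD-ish [ 0.08293526  0.0100498  -0.00041381] [ 0.08266474  0.01115086 -0.0006051 ] [-0.00908414  0.05950217  0.00081294]
ctr22 [0.3829832  0.25610124 0.022     ]
0.0601 -82.4
0.0815 -172.5
0.061 98.8
0.0828 6.9
ctr22 [0.38821541 0.2559339  0.022     ]
0.0606 -80.7
0.0842 -172.0
0.0622 98.7
0.0836 6.8
bar [0.505  0.1695 0.0643] [0.5013 0.1684 0.065 ] [0.5073 0.1715 0.065 ]
bar [0.4477 0.1795 0.0601] [0.4404 0.1783 0.065 ] [0.452 0.178 0.065]
tray [0.5277 0.1448 0.034 ]
tray [0.4145 0.162  0.034 ]
tray [0.5065 0.0308 0.034 ]
tray [0.3969 0.0462 0.034 ]
lever_pivot scene [ 0.448  -0.0066  0.212 ]
lever_pivot top [ 0.4533 -0.015   0.212 ]
lever_grip scene [ 0.5846 -0.0028  0.212 ]
lever_grip top [ 0.5824 -0.0031  0.212 ]
[ 0.4525 -0.0229  0.217 ]
```

Emit:
{"method": "step_arm", "body": {
  "increments": [
    [0.03, 0.03, 0.03, 0, 0, 0, -1],
    [0.06, 0.06, 0.06, 0, 0, 0, -1],
    [0.09, 0.09, 0.085, 0, 0, 0, -1],
    [0.12, 0.12, 0.11, 0, 0, 0, -1],
    [0.15, 0.15, 0.13, 0, 0, 0, -1],
    [0.18, 0.18, 0.15, 0, 0, 0, -1],
    [0.2, 0.21, 0.17, 0, 0, 0, -1],
    [0.22, 0.24, 0.17, 0, 0, 0, -1],
    [0.24, 0.27, 0.17, 0, 0, 0, -1],
    [0.26, 0.3, 0.17, 0, 0, 0, -1]
  ],
  "force": 40
}}

```text
t: 2.43
eef_pos: [0.5277, -0.3333, 0.4015]
tool_rot: [0.001, 0.977, 0.212, 0.001]
contact_force: [0.1, -0.1, -0.8]
gripper_width: 1.001
```

Emit:
{"method": "step_arm", "body": {
  "increments": [
    [0.01, 0.037, 0, 0, 0, -2, -1],
    [0.02, 0.074, 0, 0, 0, -4, -1],
    [0.03, 0.111, 0, 0, 0, -6, -1],
    [0.03, 0.148, 0, 0, 0, -8, -1],
    [0.03, 0.185, 0, 0, 0, -10, -1],
    [0.02, 0.222, 0, 0, 0, -12, -1],
    [0.01, 0.259, 0, 0, 0, -14, -1],
    [0, 0.296, 0, 0, 0, -16, -1],
    [-0.02, 0.333, 0, 0, 0, -17, -1],
    [-0.04, 0.37, 0, 0, 0, -17, -1]
  ]
}}

```text
t: 3.27
eef_pos: [0.4859, 0.0365, 0.3997]
tool_rot: [0.0, 0.998, 0.066, 0.0]
contact_force: [0.2, 0.3, -0.1]
gripper_width: 0.999
```

```bash
python3 -c "
from station import bot
print(bot.get_obs())"
```

```text
{'t': 3.2667, 'q': array([ 0.10479275,  0.05892057, -0.32207832,  1.7295754 ,  0.01914856,
        1.35591672, -1.66043143]), 'joint_vel': array([-0.47002575, -0.38557996, -0.41501853,  0.41071493, -0.0906125 ,
       -0.0411541 , -0.83504317]), 'joint_torque': array([  3.99049938, -31.9511354 ,   1.55042991, -31.08243585,
         0.25602322,   0.18815376,   0.93336247]), 'eef_pos': array([0.48592924, 0.03645291, 0.39969078]), 'tool_rot': array([1.50432119e-05, 9.97848810e-01, 6.55571185e-02, 1.24366795e-04]), 'contact_force': array([ 0.16794197,  0.30793134, -0.09567329]), 'torque': array([ 0.04551722, -0.01506539,  0.03935341]), 'gripper_width': 0.999197470164654}
```

Emit:
{"method": "step_arm", "body": {
  "increments": [
    [-0.02, 0.035, 0, 0, 0, 0, -1],
    [-0.04, 0.07, 0, 0, 0, 0, -1],
    [-0.06, 0.105, -0.01, 0, 0, 0, -1],
    [-0.078, 0.137, -0.03, 0, 0, 0, -1],
    [-0.095, 0.165, -0.06, 0, 0, 0, -1],
    [-0.105, 0.185, -0.095, 0, 0, 0, -1],
    [-0.112, 0.195, -0.135, 0, 0, 0, -1],
    [-0.115, 0.2, -0.175, 0, 0, 0, -1],
    [-0.115, 0.2, -0.21, 0, 0, 0, -1],
    [-0.115, 0.2, -0.24, 0, 0, 0, -1]
  ]
}}

```text
t: 4.1
eef_pos: [0.3706, 0.2347, 0.1576]
tool_rot: [0.0, 0.998, 0.067, -0.001]
contact_force: [-0.0, -0.9, 0.3]
gripper_width: 1.0
```

Emit:
{"method": "step_arm", "body": {
  "increments": [
    [0, 0, -0.03, 0, 0, 0, -1],
    [0, 0, -0.06, 0, 0, 0, -1],
    [0, 0, -0.085, 0, 0, 0, -1],
    [0, 0, -0.085, 0, 0, 0, -1]
  ]
}}

```text
t: 4.43
eef_pos: [0.3694, 0.2329, 0.0711]
tool_rot: [0.002, 0.998, 0.066, -0.003]
contact_force: [0.2, -1.0, 0.1]
gripper_width: 1.0
```

Run:
```python
from h import *
for c,b in(('top',(170,330,300,420)),('scene',(220,380,150,270))):
    r=snap(c,c+'1');x0,x1,y0,y1=b
    cv2.imwrite(f'pics/{c}1c.png',cv2.resize(r['color'][y0:y1,x0:x1,::-1],None,fx=5,fy=5,interpolation=2))
o=bot.get_obs();print(o['t'],o['eef_pos'],o['tool_rot'],o['contact_force'],bot.grip_depth)
```

```text
4.5333 [0.3716055  0.23474681 0.07479517] [ 2.80149632e-04  9.97808907e-01  6.61577093e-02 -6.80832047e-04] [-0.17273688  0.10946963  0.05194449] 0.0187
```

View pics/top1c.png

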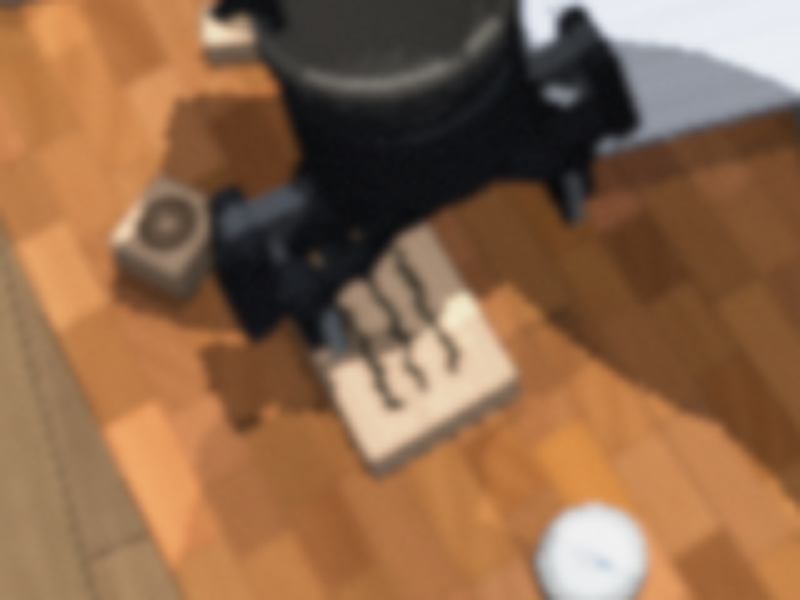

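View pics/scene1c.png

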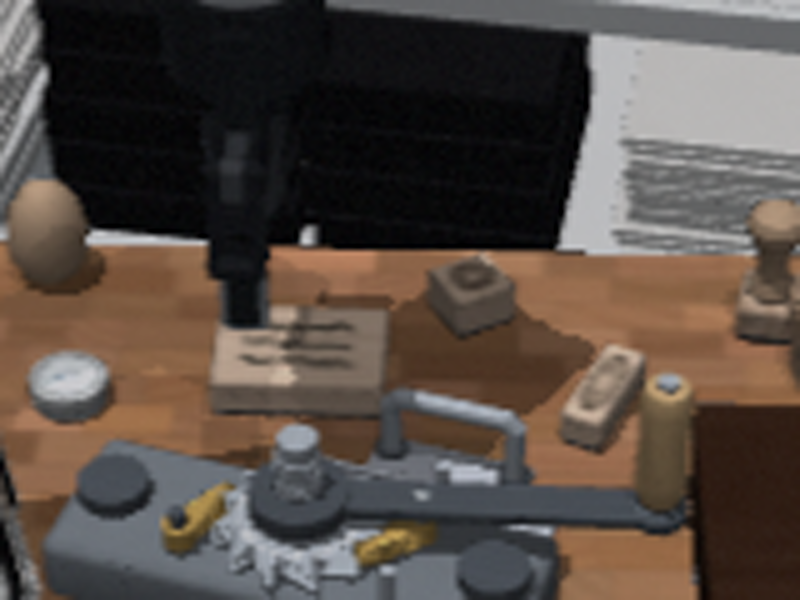

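Emit:
{"method": "step_arm", "body": {
  "increments": [
    [0.014, 0.021, 0, 0, 0, 0, -1],
    [0.0145, 0.0213, 0, 0, 0, 0, -1],
    [0.0145, 0.0213, 0, 0, 0, 0, -1]
  ]
}}

```text
t: 4.78
eef_pos: [0.3882, 0.2581, 0.0769]
tool_rot: [-0.001, 0.998, 0.066, 0.002]
contact_force: [-0.3, -0.1, 0.3]
gripper_width: 1.002
```

Run:
```python
from h import *
for c,b in(('top',(170,330,300,420)),('scene',(220,380,150,270))):
    r=snap(c,c+'2');x0,x1,y0,y1=b
    cv2.imwrite(f'pics/{c}2c.png',cv2.resize(r['color'][y0:y1,x0:x1,::-1],None,fx=5,fy=5,interpolation=2))
o=bot.get_obs();print(o['t'],o['eef_pos'],o['tool_rot'],o['contact_force'],o['q'])
```

```text
4.8833 [0.38690091 0.25610459 0.07603334] [-2.56864219e-04  9.97827372e-01  6.58754659e-02  9.45255717e-04] [0.22153308 0.2524768  0.20439178] [-0.29867813  0.40768212 -0.49942023  2.15137666  0.32012668  0.65096789
 -2.45946074]
```

View pics/top2c.png

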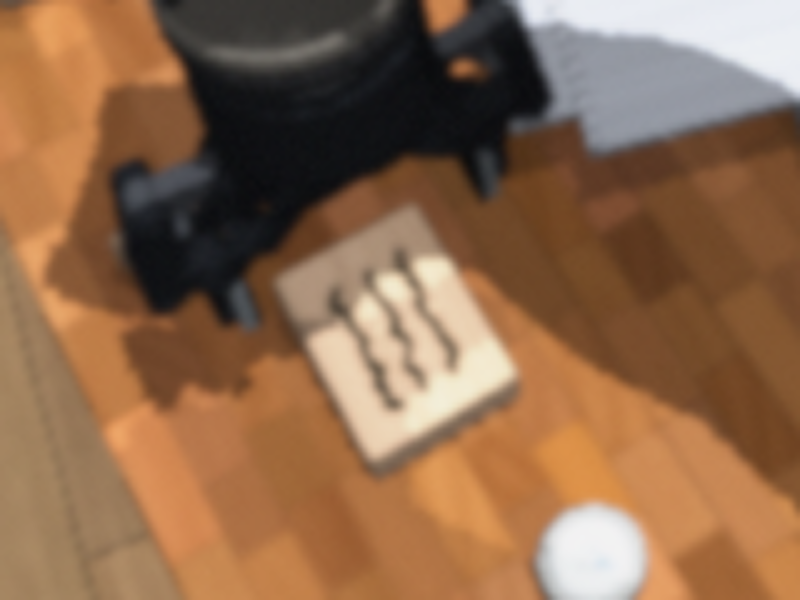

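View pics/scene2c.png

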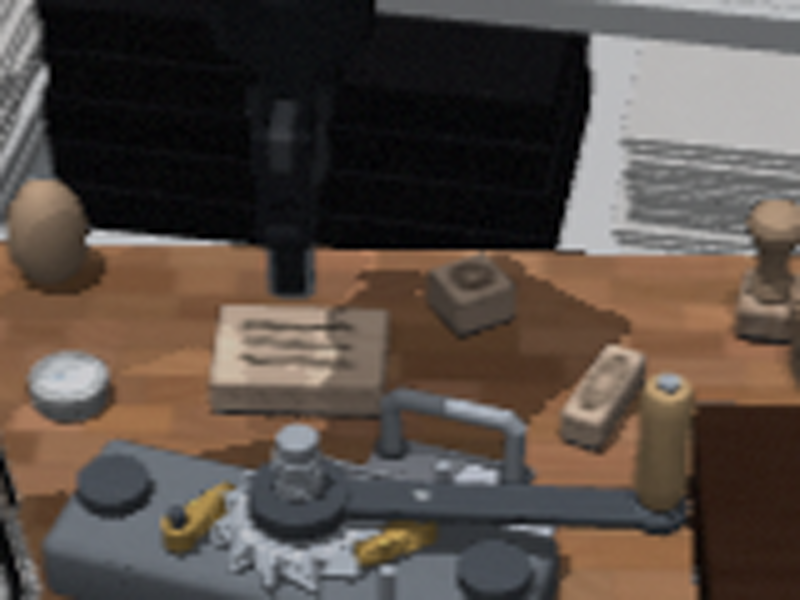

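Emit:
{"method": "step_arm", "body": {
  "increments": [
    [0, 0, -0.025, 0, 0, 0, -1],
    [0, 0, -0.05, 0, 0, 0, -1],
    [0, 0, -0.068, 0, 0, 0, -1],
    [0, 0, -0.074, 0, 0, 0, -1],
    [0, 0, -0.074, 0, 0, 0, -1],
    [0, 0, -0.074, 0, 0, 0, 0.5],
    [0, 0, -0.074, 0, 0, 0, 1],
    [0, 0, -0.074, 0, 0, 0, 1],
    [0, 0, -0.074, 0, 0, 0, 1],
    [0, 0, -0.074, 0, 0, 0, 1]
  ],
  "force": 40
}}

```text
t: 5.72
eef_pos: [0.3871, 0.2564, 0.0022]
tool_rot: [-0.0, 0.998, 0.066, 0.001]
contact_force: [-1.6, -1.5, 6.6]
gripper_width: 0.717
```

Emit:
{"method": "step_arm", "body": {
  "increments": [
    [0, 0, 0, 0, 0, 0, 1],
    [0, 0, 0.002, 0, 0, 0, 1],
    [0, 0, 0.02, 0, 0, 0, 1],
    [0, 0, 0.045, 0, 0, 0, 1],
    [0, 0, 0.075, 0, 0, 0, 1],
    [0, 0, 0.1, 0, 0, 0, 1],
    [0, 0, 0.12, 0, 0, 0, 1],
    [0, 0, 0.12, 0, 0, 0, 1]
  ]
}}

```text
t: 6.38
eef_pos: [0.3885, 0.2577, 0.1251]
tool_rot: [-0.002, 0.998, 0.066, 0.003]
contact_force: [-0.3, -0.3, 0.3]
gripper_width: 0.718
```

Run:
```python
from h import *
for c,b in(('top',(170,330,230,350)),('scene',(220,380,130,250))):
    r=snap(c,c+'3');x0,x1,y0,y1=b
    cv2.imwrite(f'pics/{c}3c.png',cv2.resize(r['color'][y0:y1,x0:x1,::-1],None,fx=5,fy=5,interpolation=2))
o=bot.get_obs();print(o['t'],o['eef_pos'],o['tool_rot'],o['contact_force'],o['q'],o['gripper_width'])
```

```text
6.4833 [0.38694054 0.25608214 0.12171585] [-3.80856097e-04  9.97837979e-01  6.57096158e-02  1.21219817e-03] [-0.43639592  0.04103868 -1.25229706] [-0.24984684  0.33218769 -0.54762393  2.1193626   0.25334671  0.7495895
 -2.3989797 ] 0.7153969980315951
```

View pics/top3c.png

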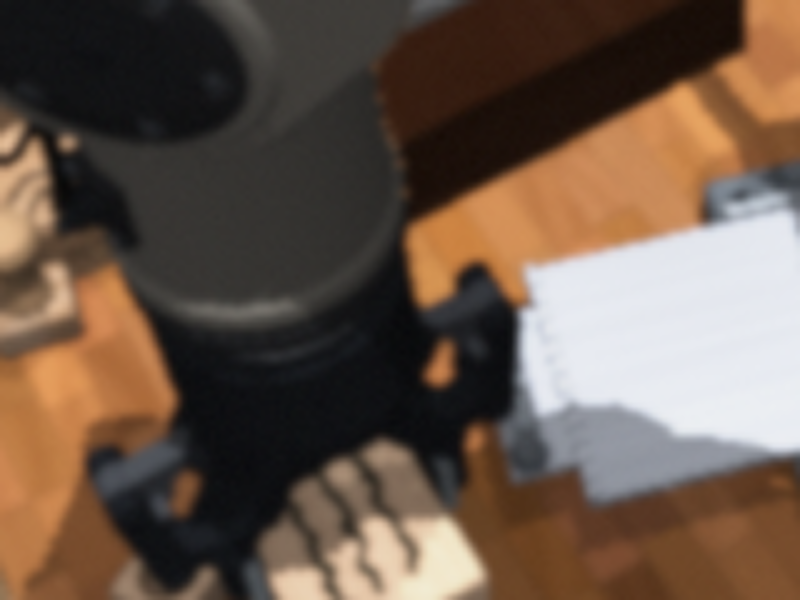

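View pics/scene3c.png

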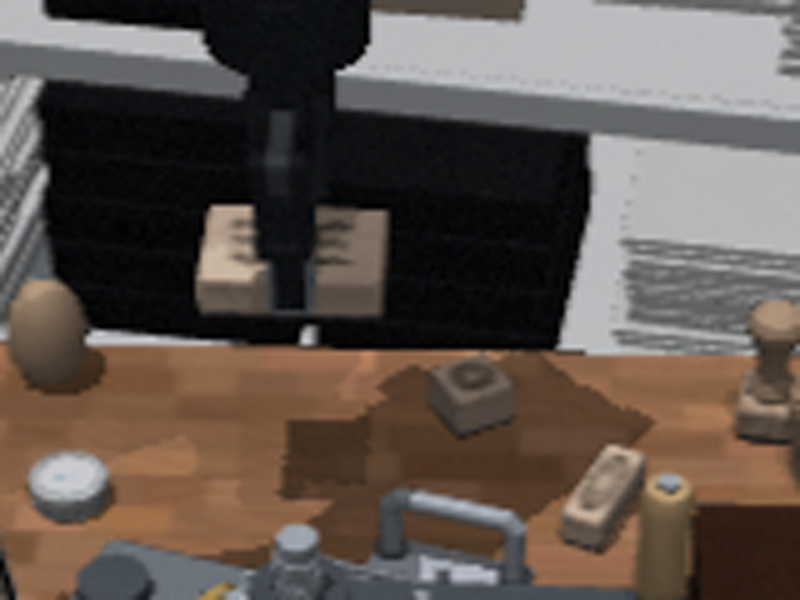

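Emit:
{"method": "step_arm", "body": {
  "increments": [
    [0.005, -0.01, 0, 0, 0, -1, 1],
    [0.014, -0.028, 0, 0, 0, -3, 1],
    [0.026, -0.052, 0, 0, 0, -5.5, 1],
    [0.038, -0.077, 0, 0, 0, -8, 1],
    [0.05, -0.102, 0, 0, 0, -10.5, 1],
    [0.061, -0.124, 0, 0, 0, -13, 1],
    [0.07, -0.141, 0, 0, 0, -15, 1],
    [0.076, -0.153, -0.005, 0, 0, -16.5, 1],
    [0.0785, -0.158, -0.015, 0, 0, -16.5, 1],
    [0.0785, -0.158, -0.03, 0, 0, -16.5, 1]
  ]
}}

```text
t: 7.32
eef_pos: [0.4655, 0.0966, 0.0898]
tool_rot: [0.0, 0.997, -0.079, 0.0]
contact_force: [-1.0, 0.3, -0.3]
gripper_width: 0.715
```

Emit:
{"method": "step_arm", "body": {
  "increments": [
    [0, 0, -0.01, 0, 0, 0, 1],
    [0, 0, -0.01, 0, 0, 0, 1],
    [0, 0, -0.01, 0, 0, 0, 1]
  ]
}}

```text
t: 7.57
eef_pos: [0.4636, 0.0987, 0.0796]
tool_rot: [0.0, 0.997, -0.077, -0.001]
contact_force: [1.0, -0.3, -0.9]
gripper_width: 0.714
```

Run:
```python
from h import *
for c,b in(('top',(230,410,200,350)),('scene',(220,380,150,270))):
    r=snap(c,c+'4');x0,x1,y0,y1=b
    cv2.imwrite(f'pics/{c}4c.png',cv2.resize(r['color'][y0:y1,x0:x1,::-1],None,fx=4,fy=4,interpolation=2))
o=bot.get_obs();print(o['t'],o['eef_pos'],o['tool_rot'],o['contact_force'],o['q'],o['gripper_width'])
```

```text
7.6667 [0.46478562 0.09884181 0.08082046] [-1.67436336e-04  9.97024022e-01 -7.70913192e-02 -2.12164952e-05] [ 0.49875005  0.7835769  -0.15385636] [-0.00989077  0.39816244 -0.39395183  2.12823105  0.24547856  0.6574425
 -2.29668651] 0.7153638355799
```

View pics/top4c.png

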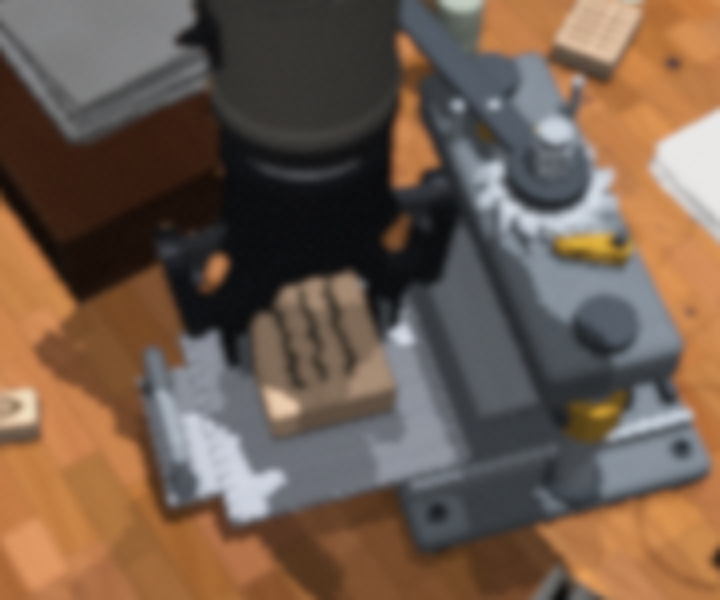

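View pics/scene4c.png

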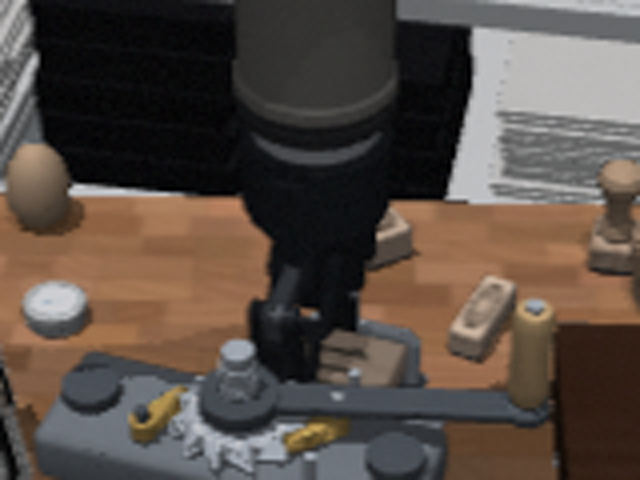

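Emit:
{"method": "step_arm", "body": {
  "increments": [
    [0, 0, -0.01, 0, 0, 0, 1],
    [0, 0, -0.022, 0, 0, 0, 1],
    [0, 0, -0.033, 0, 0, 0, 1],
    [0, 0, -0.04, 0, 0, 0, 1],
    [0, 0, -0.044, 0, 0, 0, 1],
    [0, 0, -0.046, 0, 0, 0, 1],
    [0, 0, -0.046, 0, 0, 0, 1],
    [0, 0, -0.046, 0, 0, 0, 1]
  ]
}}

```text
t: 8.33
eef_pos: [0.4651, 0.0982, 0.0349]
tool_rot: [-0.0, 0.997, -0.078, 0.0]
contact_force: [0.2, -0.3, -0.8]
gripper_width: 0.711
```

Emit:
{"method": "step_arm", "body": {
  "increments": [
    [0, 0, -0.001, 0, 0, 0, 1],
    [0, 0, -0.001, 0, 0, 0, 0.2],
    [0, 0, -0.001, 0, 0, 0, -0.7],
    [0, 0, -0.001, 0, 0, 0, -0.7],
    [0, 0, -0.001, 0, 0, 0, -0.7],
    [0, 0, -0.001, 0, 0, 0, -0.7],
    [0, 0, -0.001, 0, 0, 0, -0.7]
  ]
}}

```text
t: 8.92
eef_pos: [0.4649, 0.098, 0.0337]
tool_rot: [0.0, 0.997, -0.078, 0.0]
contact_force: [0.0, 0.0, 0.1]
gripper_width: 0.851
```

Emit:
{"method": "step_arm", "body": {
  "increments": [
    [0, 0, 0.01, 0, 0, 0, -0.7],
    [0, 0, 0.03, 0, 0, 0, -0.7],
    [0, 0, 0.06, 0, 0, 0, -0.7],
    [0.005, 0.02, 0.085, 0, 0, 0, -0.7],
    [0.01, 0.05, 0.1, 0, 0, 0, -0.7],
    [0.015, 0.085, 0.1, 0, 0, 0, 0],
    [0.02, 0.12, 0.1, 0, 0, 0, 1],
    [0.025, 0.145, 0.1, 0, 0, 0, 1],
    [0.027, 0.16, 0.1, 0, 0, 0, 1],
    [0.027, 0.16, 0.1, 0, 0, 0, 1]
  ]
}}

```text
t: 9.75
eef_pos: [0.4916, 0.2621, 0.1345]
tool_rot: [-0.001, 0.997, -0.076, 0.0]
contact_force: [0.7, 0.8, 0.6]
gripper_width: 0.138
```

Run:
```python
from h import *
for c,b in(('top',(230,410,200,350)),('scene',(220,380,150,270))):
    r=snap(c,c+'5');x0,x1,y0,y1=b
    cv2.imwrite(f'pics/{c}5c.png',cv2.resize(r['color'][y0:y1,x0:x1,::-1],None,fx=4,fy=4,interpolation=2))
o=bot.get_obs();print(o['t'],o['eef_pos'],o['tool_rot'],o['contact_force'],o['q'],o['gripper_width'])
```

```text
9.85 [0.49155948 0.25725262 0.13363909] [ 5.67291344e-04  9.96975950e-01 -7.77080366e-02 -3.08204284e-04] [ 0.43343563 -0.39000086 -0.28321506] [-0.24418815  0.43415035 -0.44120904  1.91055095  0.24202932  0.84997641
 -2.53707944] 0.003347422802006945
```

View pics/top5c.png

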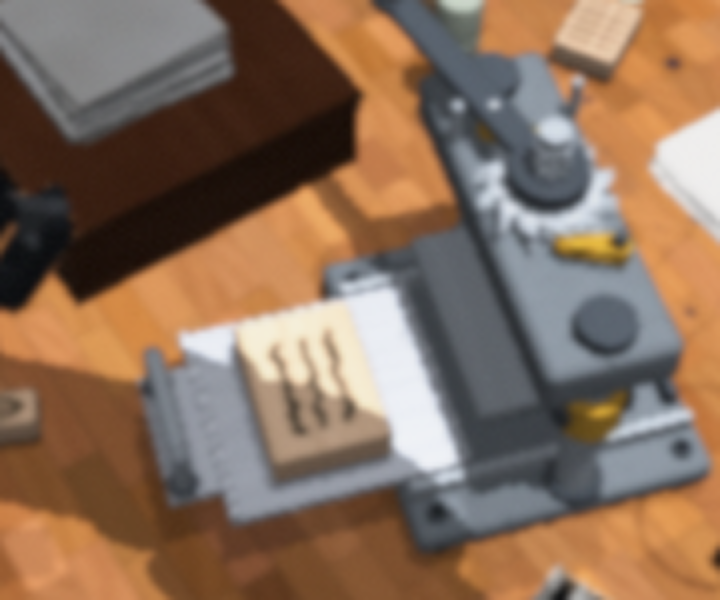

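View pics/scene5c.png

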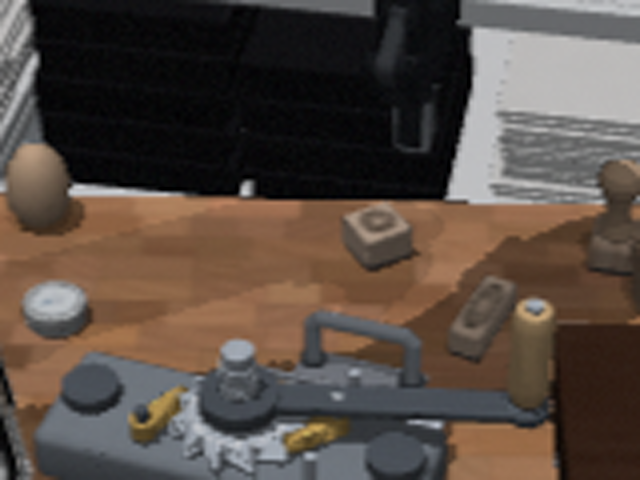

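Run:
```python
from h import *
import pickle
rs=pickle.load(open('cal.pkl','rb'));T=rs['top']
f=lambda a,z:onz(T,230+a[0]/4,200+a[1]/4,z)
P=np.array([f(a,.054) for a in((236,330),(332,303),(388,440),(278,468))]);print(P.round(4),P.mean(0))
Q=np.array([f(a,.035) for a in((180,335),(232,521))]);m=Q.mean(0);e=Q[1]-Q[0];d=np.array([-e[1],e[0],0])/-np.linalg.norm(e)
print(Q,np.linalg.norm(e),np.degrees(np.arctan2(d[1],d[0])));d=d if d[1]>0 else -d
print('tray ctr',m-d*.06,'diff',P.mean(0)-(m-d*.06))
```

```text
[[0.5059 0.1225 0.054 ]
 [0.5008 0.0703 0.054 ]
 [0.4146 0.079  0.054 ]
 [0.4226 0.1347 0.054 ]] [0.46096752 0.10162363 0.054     ]
[[0.52728328 0.14651864 0.035     ]
 [0.41486854 0.16307575 0.035     ]] 0.11362751894133362 81.62137753762437
tray ctr [0.46233307 0.09543759 0.035     ] diff [-0.00136556  0.00618603  0.019     ]
```

Emit:
{"method": "step_arm", "body": {
  "increments": [
    [0, 0, -0.03, 0, 0, 0, 1],
    [0, 0, -0.06, 0, 0, 0, 1],
    [0, 0, -0.08, 0, 0, 0, 1],
    [-0.001, -0.006, -0.084, 0, 0, 0, 1],
    [-0.003, -0.015, -0.084, 0, 0, 0, 1],
    [-0.005, -0.028, -0.084, 0, 0, 0, 1],
    [-0.007, -0.04, -0.084, 0, 0, 0, 1],
    [-0.009, -0.05, -0.084, 0, 0, 0, 1],
    [-0.01, -0.06, -0.084, 0, 0, 0, 1],
    [-0.012, -0.07, -0.084, 0, 0, 0, 1]
  ]
}}

```text
t: 10.68
eef_pos: [0.4806, 0.1871, 0.0507]
tool_rot: [-0.001, 0.997, -0.078, 0.001]
contact_force: [1.4, 1.2, 0.7]
gripper_width: 0.0
```

Run:
```python
from h import *
r=snap('top','top6');x0,x1,y0,y1=(230,410,200,350)
cv2.imwrite(f'pics/top6c.png',cv2.resize(r['color'][y0:y1,x0:x1,::-1],None,fx=4,fy=4,interpolation=2))
o=bot.get_obs();print(o['t'],o['eef_pos'],o['tool_rot'],o['contact_force'],o['q'],o['gripper_width'])
```

```text
10.7333 [0.48015014 0.18482339 0.05026676] [ 4.48626838e-04  9.96868003e-01 -7.90799660e-02  5.85561536e-04] [-1.14613727 -2.75391382 -0.84331635] [-0.16964064  0.50302684 -0.39573215  2.05463733  0.31832601  0.64120535
 -2.50773567] -0.0006307223746150396
```

View pics/top6c.png

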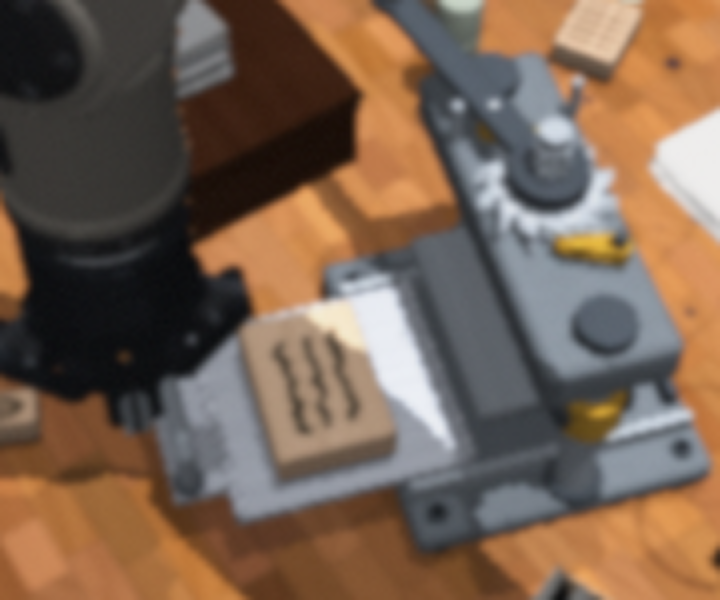

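Emit:
{"method": "step_arm", "body": {
  "increments": [
    [-0.001, -0.006, 0, 0, 0, 0, 1],
    [-0.003, -0.015, 0, 0, 0, 0, 1],
    [-0.004, -0.026, 0, 0, 0, 0, 1],
    [-0.006, -0.037, 0, 0, 0, 0, 1],
    [-0.008, -0.048, 0, 0, 0, 0, 1],
    [-0.01, -0.058, 0, 0, 0, 0, 1],
    [-0.011, -0.067, 0, 0, 0, 0, 1],
    [-0.012, -0.075, 0, 0, 0, 0, 1],
    [-0.013, -0.08, 0, 0, 0, 0, 1],
    [-0.014, -0.084, 0, 0, 0, 0, 1]
  ]
}}

```text
t: 11.57
eef_pos: [0.4658, 0.1031, 0.0496]
tool_rot: [0.0, 0.997, -0.078, -0.0]
contact_force: [2.4, 2.4, -0.6]
gripper_width: -0.001
```

Run:
```python
from h import *
r=snap('top','top7');x0,x1,y0,y1=(230,410,200,350)
cv2.imwrite(f'pics/top7c.png',cv2.resize(r['color'][y0:y1,x0:x1,::-1],None,fx=4,fy=4,interpolation=2))
o=bot.get_obs();print(o['t'],o['eef_pos'],o['tool_rot'],o['contact_force'],o['q'],o['gripper_width'])
```

```text
11.6167 [0.4653305  0.10237851 0.04949011] [ 5.51334909e-04  9.96916811e-01 -7.84626923e-02 -4.17397230e-04] [ 0.51495632  0.22867679 -0.16382055] [-0.01760302  0.45916116 -0.39785429  2.1397676   0.31103865  0.59809082
 -2.36566559] -0.0017985861399606143
```

View pics/top7c.png

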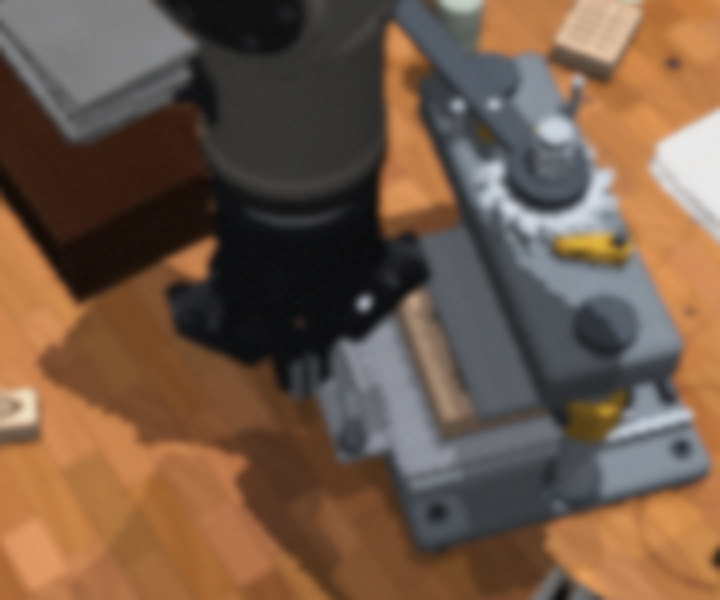

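Emit:
{"method": "step_arm", "body": {
  "increments": [
    [0.002, 0.01, 0, 0, 0, 0, 1],
    [0.005, 0.03, 0, 0, 0, 7, 1],
    [0.008, 0.045, 0, 0, 0, 14, 1],
    [0.008, 0.045, 0, 0, 0, 21, 1],
    [0.008, 0.045, 0, 0, 0, 28, 1],
    [0.008, 0.045, 0, 0, 0, 35, 1],
    [0.008, 0.045, 0, 0, 0, 42, 1],
    [0.008, 0.045, 0, 0, 0, 49, 1],
    [0.008, 0.045, 0, 0, 0, 56, 1],
    [0.008, 0.045, 0, 0, 0, 63, 1]
  ]
}}

```text
t: 12.45
eef_pos: [0.4732, 0.1498, 0.0494]
tool_rot: [-0.0, 0.889, 0.458, -0.001]
contact_force: [0.7, 0.4, 1.1]
gripper_width: -0.005
```

Emit:
{"method": "step_arm", "body": {
  "increments": [
    [0, 0, 0, 0, 0, 7, 1],
    [0, 0, 0, 0, 0, 14, 1],
    [0, 0, 0, 0, 0, 21, 1],
    [0, 0, 0, 0, 0, 27, 1],
    [0, 0, 0, 0, 0, 27, 1],
    [0, 0, 0, 0, 0, 27, 1]
  ]
}}

```text
t: 12.95
eef_pos: [0.4734, 0.1496, 0.0494]
tool_rot: [-0.0, 0.761, 0.649, -0.0]
contact_force: [-0.6, -0.1, -0.4]
gripper_width: -0.001
```

Run:
```python
from h import *
for c,b in(('top',(230,410,200,350)),('scene',(200,380,190,340))):
    r=snap(c,c+'8');x0,x1,y0,y1=b
    cv2.imwrite(f'pics/{c}8c.png',cv2.resize(r['color'][y0:y1,x0:x1,::-1],None,fx=4,fy=4,interpolation=2))
o=bot.get_obs();print(o['t'],o['eef_pos'],o['tool_rot'],o['contact_force'],o['q'],o['gripper_width'])
```

```text
13.05 [0.47360718 0.14940375 0.04958273] [-1.04438771e-04  7.60797821e-01  6.48988916e-01 -2.28499198e-04] [ 0.66130813 -0.64160084  0.23500348] [ 0.19052832  0.57662221 -0.77566378  2.07607815  0.61041739  0.7285565
 -1.13711481] 0.0008261728895863141
```

View pics/top8c.png

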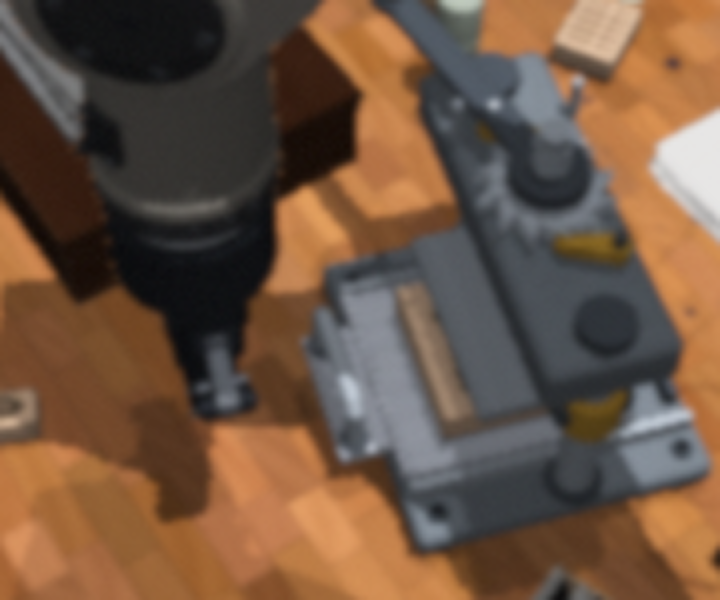

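View pics/scene8c.png

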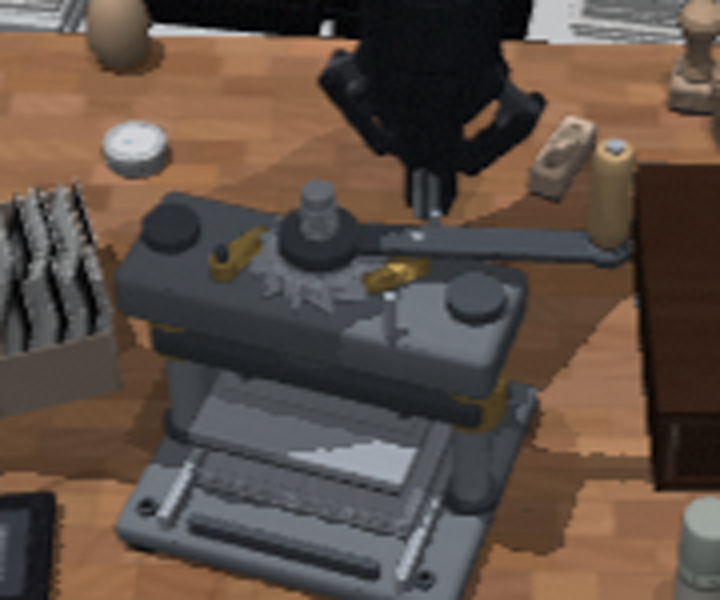

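Emit:
{"method": "step_arm", "body": {
  "increments": [
    [-0.001, -0.008, 0, 0, 0, 0, 1],
    [-0.003, -0.02, 0, 0, 0, 0, 1],
    [-0.005, -0.032, 0, 0, 0, 0, 1],
    [-0.007, -0.042, 0, 0, 0, 0, 1],
    [-0.008, -0.05, 0, 0, 0, 0, 1],
    [-0.009, -0.056, 0, 0, 0, 0, 1],
    [-0.01, -0.06, 0, 0, 0, 0, 1],
    [-0.01, -0.062, 0, 0, 0, 0, 1]
  ]
}}

```text
t: 13.72
eef_pos: [0.4637, 0.0865, 0.0498]
tool_rot: [-0.0, 0.76, 0.65, 0.0]
contact_force: [-1.5, 2.1, -1.0]
gripper_width: 0.0
```

Emit:
{"method": "step_arm", "body": {
  "increments": [
    [0, -0.002, 0, 0, 0, 0, 1],
    [-0.001, -0.004, 0, 0, 0, 0, 1],
    [-0.001, -0.005, 0, 0, 0, 0, 1]
  ]
}}

```text
t: 13.97
eef_pos: [0.4631, 0.0823, 0.0498]
tool_rot: [0.0, 0.76, 0.65, 0.0]
contact_force: [-0.7, 2.0, -0.4]
gripper_width: -0.001
```

Emit:
{"method": "step_arm", "body": {
  "increments": [
    [0, -0.002, 0, 0, 0, 0, 1],
    [-0.001, -0.004, 0, 0, 0, 0, 1],
    [-0.001, -0.004, 0, 0, 0, 0, 1]
  ]
}}

```text
t: 14.22
eef_pos: [0.4623, 0.0781, 0.0498]
tool_rot: [0.0, 0.76, 0.65, 0.001]
contact_force: [1.7, 1.8, -0.5]
gripper_width: -0.005
```

Emit:
{"method": "step_arm", "body": {
  "increments": [
    [0, -0.002, 0, 0, 0, 0, 1],
    [0, -0.003, 0, 0, 0, 0, 1],
    [0, -0.003, 0, 0, 0, 0, 1]
  ]
}}

```text
t: 14.47
eef_pos: [0.4623, 0.0779, 0.05]
tool_rot: [-0.001, 0.759, 0.651, 0.002]
contact_force: [1.0, 9.9, -3.7]
gripper_width: -0.001
```

Run:
```python
from h import *
for c,b in(('top',(230,410,200,350)),('scene',(200,380,190,340))):
    r=snap(c,c+'9');x0,x1,y0,y1=b
    cv2.imwrite(f'pics/{c}9c.png',cv2.resize(r['color'][y0:y1,x0:x1,::-1],None,fx=4,fy=4,interpolation=2))
o=bot.get_obs();print(o['t'],o['eef_pos'],o['tool_rot'],o['contact_force'],o['q'],o['gripper_width'])
```

```text
14.5667 [0.46230264 0.07790887 0.04997311] [-0.00115241  0.7593605   0.65066584  0.00206583] [ 0.87225721 10.16728936 -3.51749976] [ 0.3461908   0.54058871 -0.78535922  2.14000517  0.60247849  0.68964862
 -1.00304107] 0.0005402395412071432
```

View pics/top9c.png

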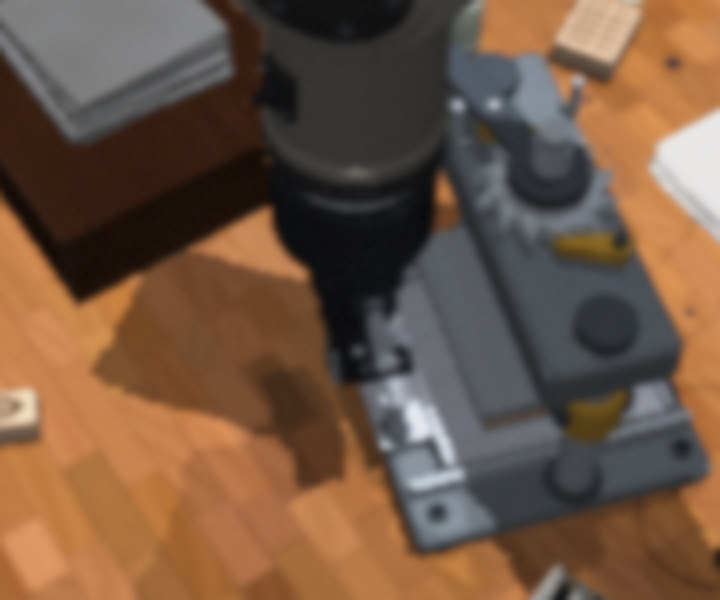

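View pics/scene9c.png

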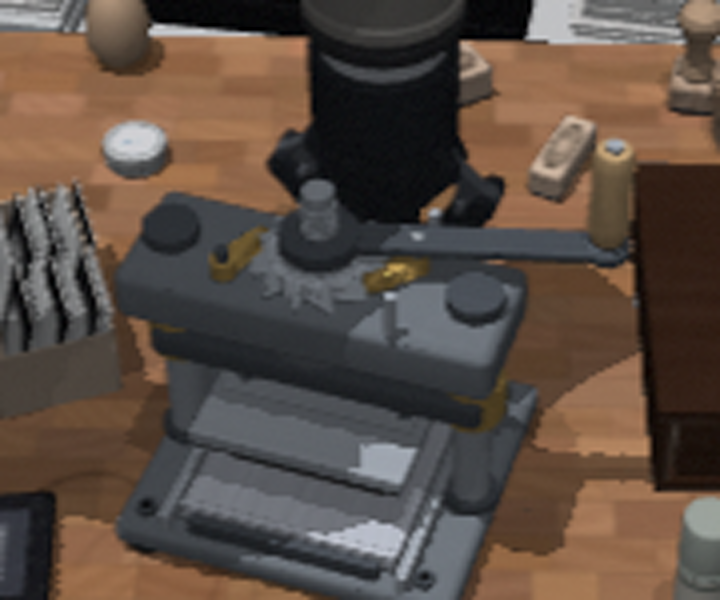

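Emit:
{"method": "step_arm", "body": {
  "increments": [
    [0.002, 0.012, 0, 0, 0, 0, 1],
    [0.006, 0.035, 0, 0, 0, 0, 1],
    [0.01, 0.06, 0.01, 0, 0, 6, 1],
    [0.013, 0.08, 0.035, 0, 0, 13, 1],
    [0.015, 0.09, 0.07, 0, 0, 20, 0.7],
    [0.017, 0.1, 0.105, 0, 0, 27, 0.4],
    [0.02, 0.1, 0.14, 0, 0, 34, 0.1],
    [0.025, 0.1, 0.175, 0, 0, 41, -0.2],
    [0.035, 0.1, 0.21, 0, 0, 48, -0.2],
    [0.05, 0.1, 0.24, 0, 0, 55, -0.2]
  ]
}}

```text
t: 15.4
eef_pos: [0.5112, 0.1745, 0.2921]
tool_rot: [0.001, 0.371, 0.929, -0.001]
contact_force: [1.3, 0.1, -0.2]
gripper_width: 0.597
```

```bash
cat > im.py <<'E'
import sys
from h import *
n=sys.argv[1]
for c,b in(('top',(230,410,200,350)),('scene',(200,380,190,340))):
    r=snap(c,c+n);x0,x1,y0,y1=b
    cv2.imwrite(f'pics/{c}{n}c.png',cv2.resize(r['color'][y0:y1,x0:x1,::-1],None,fx=4,fy=4,interpolation=2))
    for nm in('platen_face','tray_handle','lever_grip'):
        print(nm,c,[(round(x['location'][0]*640,1),round(x['location'][1]*480,1),round(x['conf'],2)) for x in bot.place_of(nm,c)[:1]])
o=bot.get_obs();print({k:np.round(o[k],4).tolist() for k in('t','eef_pos','tool_rot','contact_force','q','gripper_width')})
E
python3 im.py 10
```

```text
platen_face top [(358.1, 280.0, 0.61)]
tray_handle top [(324.8, 286.1, 0.58)]
lever_grip top [(326.5, 183.6, 0.67)]
platen_face scene [(280.0, 289.8, 0.81)]
tray_handle scene []
lever_grip scene [(354.0, 239.1, 0.93)]
{'t': 15.8, 'eef_pos': [0.5108, 0.1744, 0.2883], 'tool_rot': [-0.0007, 0.3742, 0.9274, -0.0012], 'contact_force': [0.4767, -0.4416, -0.1747], 'q': [0.4904, 0.451, -1.2212, 1.7533, 0.4447, 1.2582, -0.0385], 'gripper_width': 0.6044}
```

View pics/top10c.png

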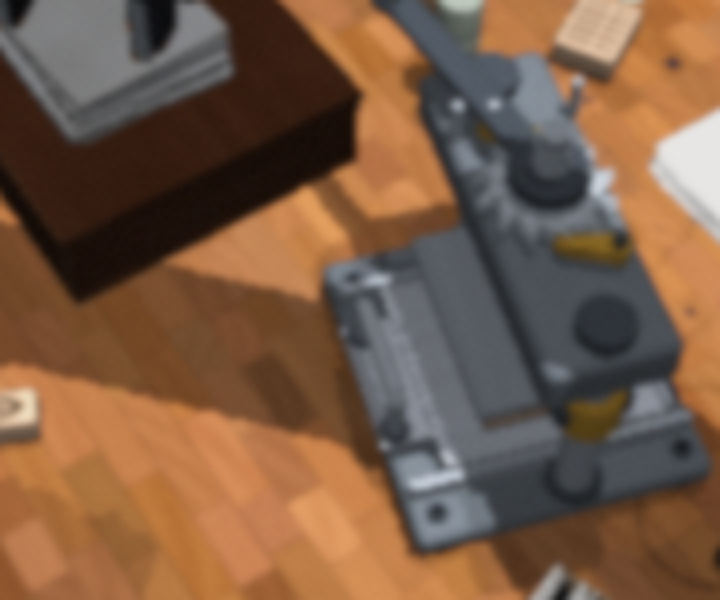

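View pics/scene10c.png

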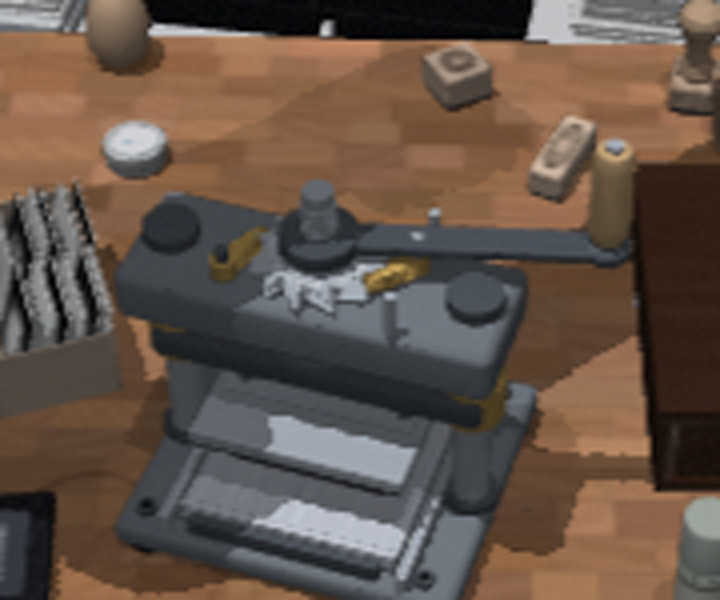

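Emit:
{"method": "step_arm", "body": {
  "increments": [
    [0.006, -0.014, 0, 0, 0, 3, -0.2],
    [0.016, -0.038, 0, 0, 0, 7, -0.2],
    [0.026, -0.063, 0, 0, 0, 11, -0.2],
    [0.036, -0.088, 0, 0, 0, 15, -0.2],
    [0.046, -0.113, 0, 0, 0, 19, -0.2],
    [0.055, -0.136, 0, 0, 0, 23, -0.2],
    [0.063, -0.155, 0, 0, 0, 27, -0.2],
    [0.069, -0.17, 0, 0, 0, 27, -0.2],
    [0.072, -0.177, 0, 0, 0, 27, -0.2],
    [0.072, -0.177, 0, 0, 0, 27, -0.2]
  ]
}}

```text
t: 16.63
eef_pos: [0.5841, -0.0035, 0.2889]
tool_rot: [-0.001, 0.149, 0.989, -0.0]
contact_force: [-0.2, 0.1, -0.2]
gripper_width: 0.604
```

Run:
```python
from h import *
for c,b in(('top',(260,420,140,260)),('scene',(260,420,170,290))):
    r=snap(c,c+'11');x0,x1,y0,y1=b
    cv2.imwrite(f'pics/{c}11c.png',cv2.resize(r['color'][y0:y1,x0:x1,::-1],None,fx=4,fy=4,interpolation=2))
o=bot.get_obs();print({k:np.round(o[k],4).tolist() for k in('t','eef_pos','tool_rot','contact_force','q','gripper_width')})
```

```text
{'t': 16.7333, 'eef_pos': [0.5833, -0.0007, 0.2897], 'tool_rot': [-0.0002, 0.1472, 0.9891, 0.0002], 'contact_force': [0.3101, 0.4615, 0.3808], 'q': [0.7892, 0.5875, -1.2925, 1.6546, 0.5776, 1.3476, 0.6812], 'gripper_width': 0.6033}
```

View pics/top11c.png

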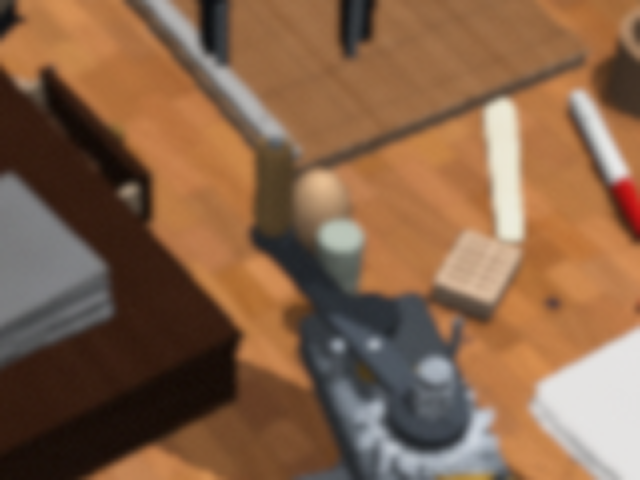

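View pics/scene11c.png

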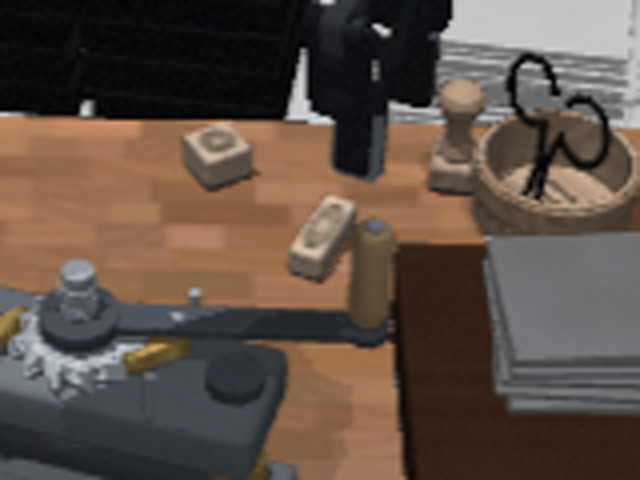

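Run:
```python
from h import *
import pickle
rs=pickle.load(open('cal.pkl','rb'));T=rs['top'];S=rs['scene']
print(proj(T,[.5833,-.0007,.2897+.008]),proj(S,[.5833,-.0007,.2897+.008]))
a=(260+275/4,140+145/4);b=(260+375/4,170+228/4)
print(tri([S,T],[b,a]),onz(T,*a,.239),onz(S,*b,.239))
a=(260+270/4,140+232/4);b=(260+368/4,170+325/4)
print(tri([S,T],[b,a]),onz(T,*a,.185),onz(S,*b,.185))
```

```text
(np.float64(330.0293584398404), np.float64(151.03308967900142)) (np.float64(354.91901755172347), np.float64(202.30452542328712))
(array([0.5834538 , 0.0011899 , 0.23896193]), [np.float64(0.0015911062249564024), np.float64(0.00159110622495651)]) [0.58147376 0.00087412 0.239     ] [0.584584   0.00279959 0.239     ]
(array([0.58418854, 0.00142899, 0.17942399]), [np.float64(0.0011723157483721509), np.float64(0.001172315748372166)]) [0.57788847 0.00364962 0.185     ] [ 0.58536368 -0.00344868  0.185     ]
```

Emit:
{"method": "step_arm", "body": {
  "increments": [
    [0, 0, -0.02, 0, 0, 0, -0.2],
    [0, 0, -0.045, 0, 0, 0, -0.2],
    [0, 0, -0.07, 0, 0, 0, -0.2],
    [0, 0, -0.086, 0, 0, 0, -0.2],
    [0, 0, -0.092, 0, 0, 0, -0.2],
    [0, 0, -0.092, 0, 0, 0, 0.2],
    [0, 0, -0.092, 0, 0, 0, 0.5],
    [0, 0, -0.092, 0, 0, 0, 1],
    [0, 0, -0.092, 0, 0, 0, 1],
    [0, 0, -0.092, 0, 0, 0, 1]
  ],
  "force": 25
}}

```text
t: 17.57
eef_pos: [0.5847, -0.0013, 0.1992]
tool_rot: [0.001, 0.147, 0.989, 0.001]
contact_force: [-0.5, 1.5, 4.5]
gripper_width: 0.228
```

Run:
```python
from h import *
for c,b in(('top',(260,420,140,260)),('scene',(260,420,170,290))):
    r=snap(c,c+'12');x0,x1,y0,y1=b
    cv2.imwrite(f'pics/{c}12c.png',cv2.resize(r['color'][y0:y1,x0:x1,::-1],None,fx=4,fy=4,interpolation=2))
o=bot.get_obs();print({k:np.round(o[k],4).tolist() for k in('t','eef_pos','tool_rot','contact_force','q','gripper_width')})
```

```text
{'t': 17.6667, 'eef_pos': [0.5847, -0.0014, 0.1991], 'tool_rot': [0.0011, 0.1473, 0.9891, 0.0005], 'contact_force': [-1.1125, 0.5714, 5.886], 'q': [0.7445, 0.6682, -1.2188, 1.7572, 0.6726, 1.2053, 0.6109], 'gripper_width': 0.2256}
```

View pics/top12c.png

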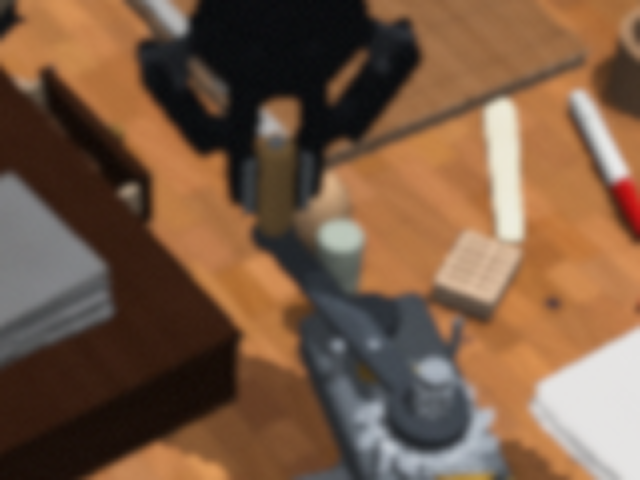

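View pics/scene12c.png

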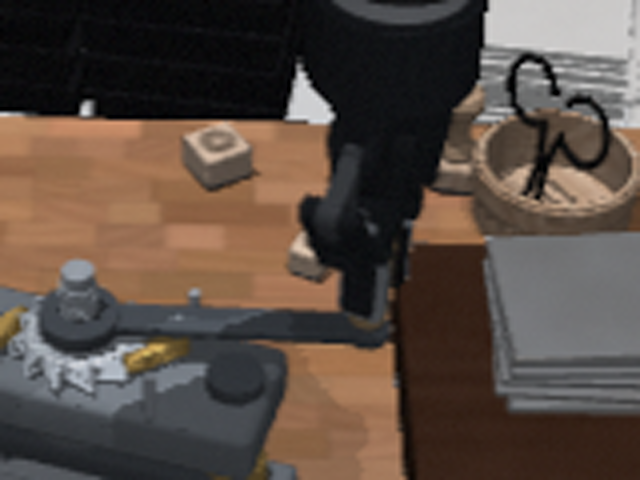

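Run:
```python
import numpy as np
a0=np.radians(4.9)
for th in [.05,.15,.25,.35,.45,.55,.65,.72,.75,.77]:
    print(th,(.135*np.array([np.cos(a0-th)-np.cos(a0),np.sin(a0-th)-np.sin(a0)])).round(4))
e=a0-.77
print()
for th in [.02,.05,.15,.25,.35,.45,.55,.65,.73,.77,.79]:
    print(th,(.135*np.array([np.cos(e+th)-np.cos(e),np.sin(e+th)-np.sin(e)])).round(4))
```

```text
0.05 [ 0.0004 -0.0067]
0.15 [ 0.0002 -0.0202]
0.25 [-0.0013 -0.0336]
0.35 [-0.0042 -0.0468]
0.45 [-0.0084 -0.0597]
0.55 [-0.0138 -0.072 ]
0.65 [-0.0204 -0.0838]
0.72 [-0.0258 -0.0916]
0.75 [-0.0282 -0.0948]
0.77 [-0.0299 -0.0969]

0.02 [0.0017 0.0021]
0.05 [0.0041 0.0053]
0.15 [0.0116 0.0166]
0.25 [0.0179 0.0285]
0.35 [0.0229 0.041 ]
0.45 [0.0267 0.054 ]
0.55 [0.0292 0.0673]
0.65 [0.0303 0.0807]
0.73 [0.0303 0.0915]
0.77 [0.0299 0.0969]
0.79 [0.0297 0.0996]
```

Emit:
{"method": "step_arm", "body": {
  "increments": [
    [0.0, -0.007, 0, 0, 0, 0, 1],
    [0.0, -0.02, 0, 0, 0, 0, 1],
    [-0.001, -0.034, 0, 0, 0, 0, 1],
    [-0.004, -0.047, 0, 0, 0, 0, 1],
    [-0.008, -0.06, 0, 0, 0, 0, 1],
    [-0.014, -0.072, 0, 0, 0, 0, 1],
    [-0.02, -0.084, 0, 0, 0, 0, 1],
    [-0.026, -0.092, 0, 0, 0, 0, 1],
    [-0.028, -0.095, 0, 0, 0, 0, 1],
    [-0.028, -0.095, 0, 0, 0, 0, 1]
  ]
}}

```text
t: 18.5
eef_pos: [0.5642, -0.0869, 0.2]
tool_rot: [0.01, 0.144, 0.99, 0.011]
contact_force: [34.3, 28.1, -25.3]
gripper_width: 0.228
```

```bash
python3 im.py 13
```

```text
platen_face top [(358.2, 279.9, 0.86)]
tray_handle top [(324.2, 285.9, 0.79)]
lever_grip top [(372.8, 178.8, 0.96)]
platen_face scene [(375.8, 333.6, 0.74)]
tray_handle scene [(282.7, 307.4, 0.61)]
lever_grip scene [(338.0, 270.3, 0.88)]
{'t': 18.9, 'eef_pos': [0.5642, -0.0869, 0.2], 'tool_rot': [0.0091, 0.1432, 0.9896, 0.01], 'contact_force': [32.3159, 26.6783, -23.1664], 'q': [0.9438, 0.6536, -1.2544, 1.7998, 0.6644, 1.171, 0.7686], 'gripper_width': 0.2299}
```

View pics/scene13c.png

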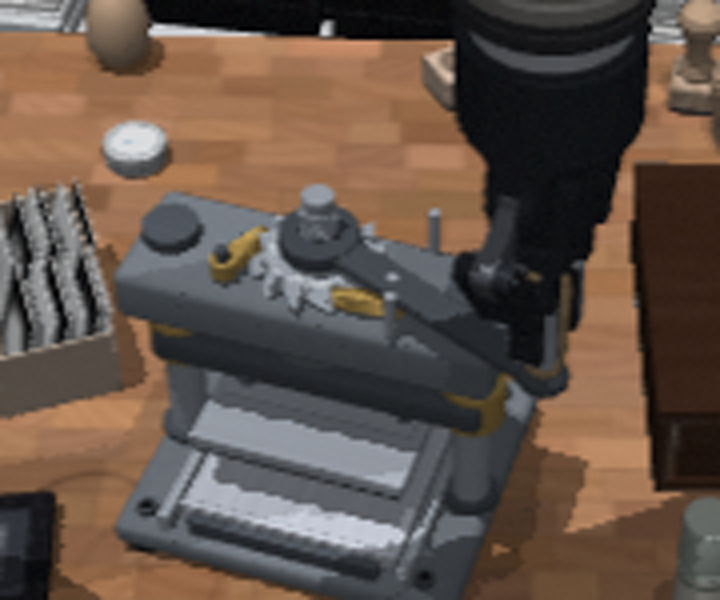

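View pics/top13c.png

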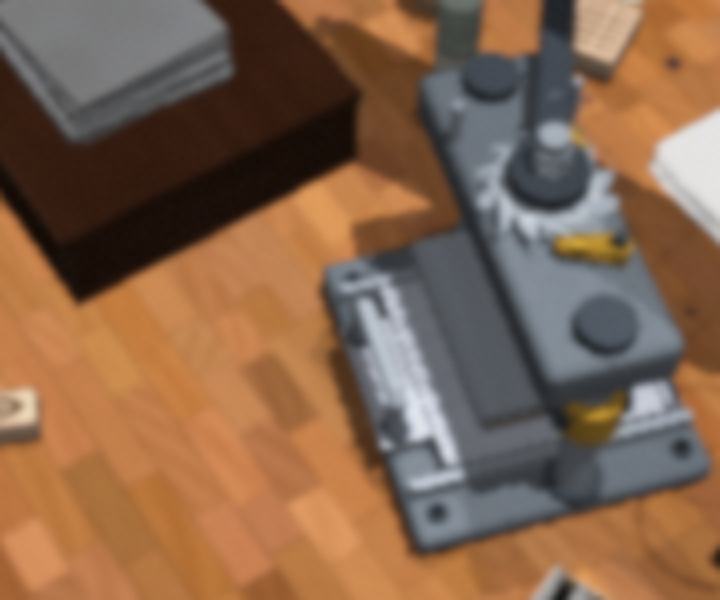

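Emit:
{"method": "step_arm", "body": {
  "increments": [
    [0.004, 0.005, 0, 0, 0, 0, 1],
    [0.01, 0.015, 0, 0, 0, 0, 1],
    [0.017, 0.027, 0, 0, 0, 0, 1],
    [0.022, 0.039, 0, 0, 0, 0, 1],
    [0.026, 0.052, 0, 0, 0, 0, 1],
    [0.028, 0.065, 0, 0, 0, 0, 1],
    [0.029, 0.077, 0, 0, 0, 0, 1],
    [0.029, 0.087, 0, 0, 0, 0, 1],
    [0.028, 0.094, 0, 0, 0, 0, 1],
    [0.028, 0.095, 0, 0, 0, 0, 1]
  ]
}}

```text
t: 19.73
eef_pos: [0.585, -0.0013, 0.199]
tool_rot: [0.002, 0.146, 0.989, -0.0]
contact_force: [2.0, -1.1, 6.9]
gripper_width: 0.224
```

Emit:
{"method": "step_arm", "body": {
  "increments": [
    [0, 0.002, 0, 0, 0, 0, 1],
    [0, 0.004, 0, 0, 0, 0, 1],
    [0, 0.004, 0, 0, 0, 0, 1]
  ]
}}

```text
t: 19.98
eef_pos: [0.5848, 0.0012, 0.1989]
tool_rot: [0.001, 0.147, 0.989, -0.001]
contact_force: [1.0, -2.9, 9.3]
gripper_width: 0.228
```

Emit:
{"method": "step_arm", "body": {
  "increments": [
    [0, 0.003, 0, 0, 0, 0, 1],
    [-0.001, 0.006, 0, 0, 0, 0, 1],
    [-0.001, 0.006, 0, 0, 0, 0, 1]
  ]
}}

```text
t: 20.23
eef_pos: [0.5839, 0.0073, 0.1989]
tool_rot: [0.001, 0.147, 0.989, -0.0]
contact_force: [0.6, -2.0, 7.6]
gripper_width: 0.227
```

```bash
python3 im.py 14
```

```text
platen_face top [(361.0, 278.2, 0.96)]
tray_handle top [(324.8, 287.8, 0.83)]
lever_grip top [(326.9, 186.4, 0.69)]
platen_face scene [(280.8, 291.0, 0.8)]
tray_handle scene []
lever_grip scene [(353.1, 234.3, 0.6)]
{'t': 20.6333, 'eef_pos': [0.5839, 0.0071, 0.1989], 'tool_rot': [0.0011, 0.1475, 0.9891, -0.0003], 'contact_force': [0.7181, -2.0068, 7.2751], 'q': [0.7292, 0.6665, -1.2175, 1.7592, 0.6723, 1.2043, 0.5951], 'gripper_width': 0.2314}
```

View pics/scene14c.png

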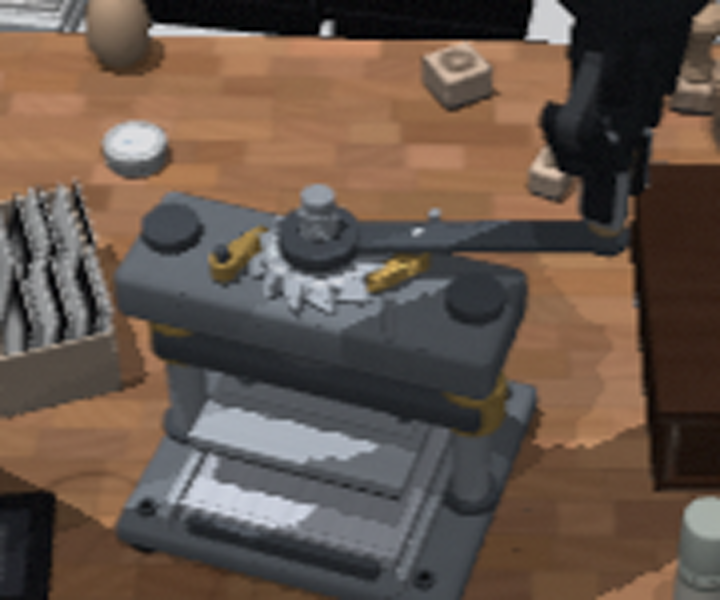

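Emit:
{"method": "step_arm", "body": {
  "increments": [
    [-0.001, 0.003, 0, 0, 0, 0, 1],
    [-0.001, 0.005, 0, 0, 0, 0, 1],
    [-0.001, 0.005, 0, 0, 0, 0, 1]
  ]
}}

```text
t: 20.88
eef_pos: [0.5832, 0.01, 0.1988]
tool_rot: [0.001, 0.148, 0.989, -0.002]
contact_force: [0.5, -8.0, 10.0]
gripper_width: 0.229
```

Emit:
{"method": "step_arm", "body": {
  "increments": [
    [-0.001, 0.003, 0, 0, 0, 0, 1],
    [-0.001, 0.004, 0, 0, 0, 0, 1],
    [-0.001, 0.004, 0, 0, 0, 0, 1]
  ]
}}

```text
t: 21.13
eef_pos: [0.5832, 0.0101, 0.1988]
tool_rot: [0.002, 0.15, 0.989, -0.004]
contact_force: [1.9, -16.4, 12.9]
gripper_width: 0.227
```

Emit:
{"method": "step_arm", "body": {
  "increments": [
    [0.002, -0.008, 0, 0, 0, 0, 1],
    [0.003, -0.02, 0, 0, 0, 0, 1],
    [0.003, -0.033, 0, 0, 0, 0, 1],
    [0.002, -0.047, 0, 0, 0, 0, 1],
    [0, -0.061, 0, 0, 0, 0, 1],
    [-0.004, -0.075, 0, 0, 0, 0, 1],
    [-0.009, -0.088, 0, 0, 0, 0, 1],
    [-0.015, -0.099, 0, 0, 0, 0, 1],
    [-0.02, -0.106, 0, 0, 0, 0, 1],
    [-0.02, -0.107, 0, 0, 0, 0, 1]
  ]
}}

```text
t: 21.97
eef_pos: [0.5644, -0.0869, 0.1989]
tool_rot: [0.004, 0.147, 0.989, 0.005]
contact_force: [16.9, 13.7, -9.0]
gripper_width: 0.23
```

```bash
cat > sh.py <<'E'
import sys
from h import *
n=sys.argv[1]
r=snap('scene','scene'+n)
cv2.imwrite(f'pics/scene{n}c.png',cv2.resize(r['color'][250:330,225:345,::-1],None,fx=6,fy=6,interpolation=2))
print(bot.get_obs()['t'])
E
python3 sh.py 15
```

```text
22.0167
```

View pics/scene15c.png

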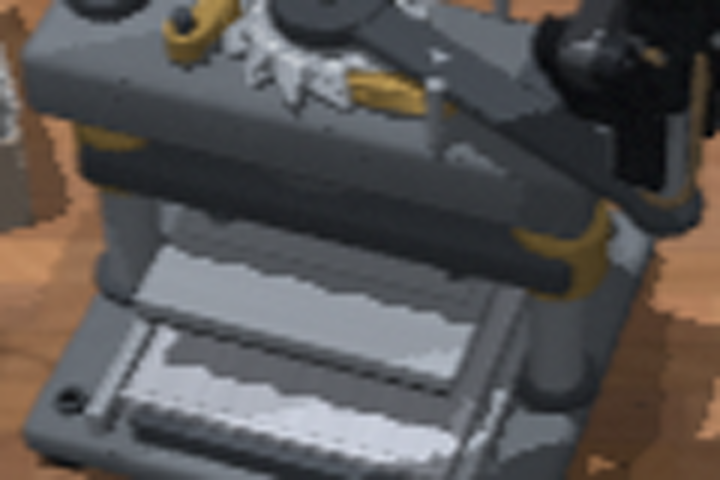

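```bash
cat > prof.py <<'E'
import cv2,numpy as np,sys
T=[]
for n in sys.argv[1:]:
    g=cv2.cvtColor(cv2.imread(f'pics/{n}.png'),cv2.COLOR_BGR2GRAY).astype(np.float32)
    def strip(sl,xs,y0,y1):
        ys=np.arange(y0,y1,.5)
        mx=np.array([[x for x in xs]]*len(ys),np.float32); my=np.array([[y+sl*(x-275) for x in xs] for y in ys],np.float32)
        return cv2.remap(g,mx,my,1).mean(1)
    T.append(strip(.285,range(258,288),272,322))
T=np.array(T)
print('y     ',*sys.argv[1:])
for i in range(T.shape[1]): print(272+i*.5,*T[:,i].round(0).astype(int))
E
python3 prof.py s0 scene9 scene10 scene13 scene14 scene15
```

```text
y      s0 scene9 scene10 scene13 scene14 scene15
272.0 65 53 67 67 70 67
272.5 61 52 64 64 67 64
273.0 60 52 62 62 65 62
273.5 58 51 60 61 64 61
274.0 57 51 59 60 63 60
274.5 56 50 59 59 62 60
275.0 55 50 58 59 61 59
275.5 55 50 57 58 60 58
276.0 54 49 56 57 59 58
276.5 53 49 55 56 58 57
277.0 52 48 54 56 58 56
277.5 51 48 53 55 57 55
278.0 50 47 52 53 55 54
278.5 47 45 49 51 52 51
279.0 43 43 45 47 48 48
279.5 40 41 42 45 45 45
280.0 39 40 41 43 44 43
280.5 38 40 41 43 43 43
281.0 38 39 40 42 42 42
281.5 37 38 39 42 41 41
282.0 36 37 37 41 41 41
282.5 35 36 36 41 41 41
283.0 33 34 35 40 41 41
283.5 32 33 33 39 39 41
284.0 31 32 32 38 38 41
284.5 30 31 32 36 36 39
285.0 30 31 31 35 35 38
285.5 31 32 32 34 34 36
286.0 35 37 37 34 34 35
286.5 46 48 48 34 34 34
287.0 58 61 61 39 39 34
287.5 68 70 71 51 51 34
288.0 73 76 76 65 65 39
288.5 76 78 79 75 75 50
289.0 77 80 80 81 81 64
289.5 78 80 81 83 83 75
290.0 78 80 81 85 85 81
290.5 77 79 80 86 86 83
291.0 74 77 77 86 86 85
291.5 73 75 76 85 85 86
292.0 73 76 76 83 83 87
292.5 74 77 78 81 81 85
293.0 75 78 78 81 81 83
293.5 76 79 79 82 8
[... 851 characters left out ...]
.0 53 81 83 77 78 65
309.5 54 88 90 89 90 66
310.0 54 90 91 95 96 78
310.5 54 91 92 97 97 91
311.0 54 91 92 97 98 96
311.5 54 91 92 97 98 97
312.0 53 91 92 97 97 97
312.5 53 91 92 97 97 98
313.0 53 91 92 97 97 98
313.5 53 91 92 97 97 98
314.0 54 92 94 98 98 98
314.5 54 95 103 101 101 98
315.0 54 102 123 114 114 107
315.5 54 110 143 139 138 128
316.0 54 114 153 162 160 155
316.5 54 116 157 176 172 175
317.0 57 116 160 181 175 185
317.5 68 116 161 185 176 188
318.0 86 117 162 188 175 190
318.5 102 119 163 189 174 191
319.0 111 120 164 190 173 192
319.5 113 122 165 191 171 192
320.0 114 125 166 192 169 193
320.5 114 128 166 193 167 193
321.0 114 128 166 190 164 191
321.5 114 131 166 189 160 190
```

Emit:
{"method": "step_arm", "body": {
  "increments": [
    [0.004, 0.007, 0, 0, 0, 0, 1],
    [0.01, 0.018, 0, 0, 0, 0, 1],
    [0.016, 0.031, 0, 0, 0, 0, 1],
    [0.02, 0.045, 0, 0, 0, 0, 1],
    [0.022, 0.059, 0, 0, 0, 0, 1],
    [0.023, 0.074, 0, 0, 0, 0, 1],
    [0.022, 0.088, 0, 0, 0, 0, 1],
    [0.021, 0.099, 0, 0, 0, 0, 1],
    [0.02, 0.105, 0, 0, 0, 0, 1],
    [0.02, 0.105, 0, 0, 0, 0, 1]
  ]
}}

```text
t: 22.85
eef_pos: [0.5821, 0.0104, 0.1981]
tool_rot: [0.001, 0.149, 0.989, -0.004]
contact_force: [1.9, -11.7, 9.1]
gripper_width: 0.23
```

Emit:
{"method": "step_arm", "body": {
  "increments": [
    [0.002, -0.008, 0, 0, 0, 0, 1],
    [0.003, -0.02, 0, 0, 0, 0, 1],
    [0.003, -0.033, 0, 0, 0, 0, 1],
    [0.002, -0.047, 0, 0, 0, 0, 1],
    [0, -0.061, 0, 0, 0, 0, 1],
    [-0.004, -0.075, 0, 0, 0, 0, 1],
    [-0.009, -0.088, 0, 0, 0, 0, 1],
    [-0.015, -0.099, 0, 0, 0, 0, 1],
    [-0.02, -0.105, 0, 0, 0, 0, 1],
    [-0.02, -0.105, 0, 0, 0, 0, 1]
  ]
}}

```text
t: 23.68
eef_pos: [0.565, -0.087, 0.1984]
tool_rot: [0.005, 0.147, 0.989, 0.006]
contact_force: [20.2, 11.8, -11.9]
gripper_width: 0.228
```

```bash
python3 sh.py 16; python3 prof.py scene10 scene14 scene15 scene16 | awk '$1>=285&&$1<=311'
```

```text
23.7333
285.0 31 35 38 41
285.5 32 34 36 40
286.0 37 34 35 38
286.5 48 34 34 36
287.0 61 39 34 35
287.5 71 51 34 34
288.0 76 65 39 34
288.5 79 75 50 35
289.0 80 81 64 39
289.5 81 83 75 50
290.0 81 85 81 65
290.5 80 86 83 76
291.0 77 86 85 83
291.5 76 85 86 85
292.0 76 83 87 87
292.5 78 81 85 87
293.0 78 81 83 85
293.5 79 83 81 82
294.0 84 84 81 81
294.5 97 85 83 82
295.0 119 93 84 83
295.5 137 113 86 83
296.0 145 140 94 86
296.5 146 163 112 98
297.0 146 173 132 121
297.5 147 176 147 143
298.0 147 176 153 152
298.5 146 177 153 153
299.0 145 177 153 153
299.5 145 177 154 154
300.0 145 177 154 154
300.5 144 176 154 154
301.0 144 174 154 154
301.5 144 169 154 154
302.0 144 164 154 154
302.5 145 161 154 154
303.0 146 158 153 154
303.5 144 155 153 153
304.0 136 153 153 153
304.5 118 150 154 153
305.0 99 144 154 154
305.5 86 128 152 154
306.0 78 108 144 150
306.5 67 93 127 138
307.0 52 83 107 119
307.5 42 74 91 100
308.0 47 65 82 88
308.5 66 66 74 80
309.0 83 78 65 71
309.5 90 90 66 65
310.0 91 96 78 71
310.5 92 97 91 84
311.0 92 98 96 93
```

Emit:
{"method": "step_arm", "body": {
  "increments": [
    [0.004, 0.007, 0, 0, 0, 0, 1],
    [0.01, 0.018, 0, 0, 0, 0, 1],
    [0.016, 0.031, 0, 0, 0, 0, 1],
    [0.02, 0.045, 0, 0, 0, 0, 1],
    [0.022, 0.059, 0, 0, 0, 0, 1],
    [0.023, 0.074, 0, 0, 0, 0, 1],
    [0.022, 0.088, 0, 0, 0, 0, 1],
    [0.021, 0.099, 0, 0, 0, 0, 1],
    [0.02, 0.105, 0, 0, 0, 0, 1],
    [0.02, 0.105, 0, 0, 0, 0, 1]
  ]
}}

```text
t: 24.57
eef_pos: [0.5817, 0.0105, 0.1976]
tool_rot: [0.001, 0.149, 0.989, -0.004]
contact_force: [1.0, -13.1, 8.8]
gripper_width: 0.226
```

Emit:
{"method": "step_arm", "body": {
  "increments": [
    [0.002, -0.008, 0, 0, 0, 0, 1],
    [0.003, -0.02, 0, 0, 0, 0, 1],
    [0.003, -0.033, 0, 0, 0, 0, 1],
    [0.002, -0.047, 0, 0, 0, 0, 1],
    [0, -0.061, 0, 0, 0, 0, 1],
    [-0.004, -0.075, 0, 0, 0, 0, 1],
    [-0.009, -0.088, 0, 0, 0, 0, 1],
    [-0.015, -0.099, 0, 0, 0, 0, 1],
    [-0.02, -0.105, 0, 0, 0, 0, 1],
    [-0.02, -0.105, 0, 0, 0, 0, 1]
  ]
}}

```text
t: 25.4
eef_pos: [0.5645, -0.0869, 0.1982]
tool_rot: [0.004, 0.147, 0.989, 0.005]
contact_force: [18.6, 10.0, -11.5]
gripper_width: 0.227
```

```bash
python3 sh.py 17; python3 prof.py scene10 scene14 scene15 scene16 scene17| awk '$1>=285&&$1<=292||$1>=305&&$1<=311'
```

```text
25.45
285.0 31 35 38 41 41
285.5 32 34 36 40 41
286.0 37 34 35 38 41
286.5 48 34 34 36 40
287.0 61 39 34 35 38
287.5 71 51 34 34 36
288.0 76 65 39 34 35
288.5 79 75 50 35 35
289.0 80 81 64 39 34
289.5 81 83 75 50 35
290.0 81 85 81 65 39
290.5 80 86 83 76 51
291.0 77 86 85 83 67
291.5 76 85 86 85 79
292.0 76 83 87 87 85
305.0 99 144 154 154 154
305.5 86 128 152 154 154
306.0 78 108 144 150 150
306.5 67 93 127 138 138
307.0 52 83 107 119 119
307.5 42 74 91 100 100
308.0 47 65 82 88 88
308.5 66 66 74 80 81
309.0 83 78 65 71 71
309.5 90 90 66 65 65
310.0 91 96 78 71 70
310.5 92 97 91 84 84
311.0 92 98 96 93 93
```

Emit:
{"method": "step_arm", "body": {
  "increments": [
    [0.004, 0.007, 0, 0, 0, 0, 1],
    [0.01, 0.018, 0, 0, 0, 0, 1],
    [0.016, 0.031, 0, 0, 0, 0, 1],
    [0.02, 0.045, 0, 0, 0, 0, 1],
    [0.022, 0.059, 0, 0, 0, 0, 1],
    [0.023, 0.074, 0, 0, 0, 0, 1],
    [0.022, 0.088, 0, 0, 0, 0, 1],
    [0.021, 0.099, 0, 0, 0, 0, 1],
    [0.02, 0.105, 0, 0, 0, 0, 1],
    [0.02, 0.105, 0, 0, 0, 0, 1]
  ]
}}

```text
t: 26.28
eef_pos: [0.5815, 0.0106, 0.1975]
tool_rot: [0.001, 0.149, 0.989, -0.004]
contact_force: [1.4, -14.2, 8.3]
gripper_width: 0.232
```

Emit:
{"method": "step_arm", "body": {
  "increments": [
    [0.002, -0.008, 0, 0, 0, 0, 1],
    [0.003, -0.02, 0, 0, 0, 0, 1],
    [0.003, -0.033, 0, 0, 0, 0, 1],
    [0.002, -0.047, 0, 0, 0, 0, 1],
    [0, -0.061, 0, 0, 0, 0, 1],
    [-0.004, -0.075, 0, 0, 0, 0, 1],
    [-0.009, -0.088, 0, 0, 0, 0, 1],
    [-0.015, -0.099, 0, 0, 0, 0, 1],
    [-0.02, -0.105, 0, 0, 0, 0, 1],
    [-0.02, -0.105, 0, 0, 0, 0, 1]
  ]
}}

```text
t: 27.12
eef_pos: [0.5644, -0.0869, 0.1982]
tool_rot: [0.004, 0.147, 0.989, 0.005]
contact_force: [18.0, 9.5, -12.4]
gripper_width: 0.229
```

Emit:
{"method": "step_arm", "body": {
  "increments": [
    [0.002, 0.004, 0, 0, 0, 0, 1],
    [0.004, 0.006, 0, 0, 0, 0, 0.5],
    [0.004, 0.006, 0, 0, 0, 0, 0],
    [0.004, 0.006, 0, 0, 0, 0, -0.1],
    [0.004, 0.006, 0, 0, 0, 0, -0.1],
    [0.004, 0.006, 0.02, 0, 0, 0, -0.1],
    [0.004, 0.006, 0.05, 0, 0, 0, -0.1],
    [0.004, 0.006, 0.085, 0, 0, 0, -0.1],
    [0.004, 0.006, 0.12, 0, 0, 0, -0.1],
    [0.004, 0.006, 0.14, 0, 0, 0, -0.1]
  ]
}}

```text
t: 27.95
eef_pos: [0.5654, -0.0833, 0.3413]
tool_rot: [0.001, 0.147, 0.989, 0.0]
contact_force: [0.1, -0.3, 0.5]
gripper_width: 0.552
```

```bash
python3 im.py 18; python3 prof.py scene10 scene15 scene16 scene17 scene18| awk '$1>=285&&$1<=293||$1>=305&&$1<=311'
```

```text
platen_face top [(361.1, 280.6, 0.61)]
tray_handle top [(324.2, 287.5, 0.94)]
lever_grip top [(372.4, 178.7, 0.73)]
platen_face scene [(280.9, 296.1, 0.73)]
tray_handle scene []
lever_grip scene [(337.4, 268.8, 0.9)]
{'t': 28.35, 'eef_pos': [0.5642, -0.0843, 0.3363], 'tool_rot': [-0.0012, 0.1472, 0.9891, -0.0001], 'contact_force': [-0.1159, 0.8908, 0.4607], 'q': [0.9746, 0.5292, -1.3283, 1.617, 0.5185, 1.4112, 0.8666], 'gripper_width': 0.5454}
285.0 31 38 41 41 40
285.5 32 36 40 41 40
286.0 37 35 38 41 41
286.5 48 34 36 40 41
287.0 61 34 35 38 40
287.5 71 34 34 36 39
288.0 76 39 34 35 37
288.5 79 50 35 35 36
289.0 80 64 39 34 35
289.5 81 75 50 35 34
290.0 81 81 65 39 33
290.5 80 83 76 51 34
291.0 77 85 83 67 38
291.5 76 86 85 79 50
292.0 76 87 87 85 66
292.5 78 85 87 86 78
293.0 78 83 85 85 82
305.0 99 154 154 154 152
305.5 86 152 154 154 152
306.0 78 144 150 150 149
306.5 67 127 138 138 138
307.0 52 107 119 119 119
307.5 42 91 100 100 100
308.0 47 82 88 88 87
308.5 66 74 80 81 80
309.0 83 65 71 71 70
309.5 90 66 65 65 64
310.0 91 78 71 70 69
310.5 92 91 84 84 83
311.0 92 96 93 93 92
```

View pics/scene18.png

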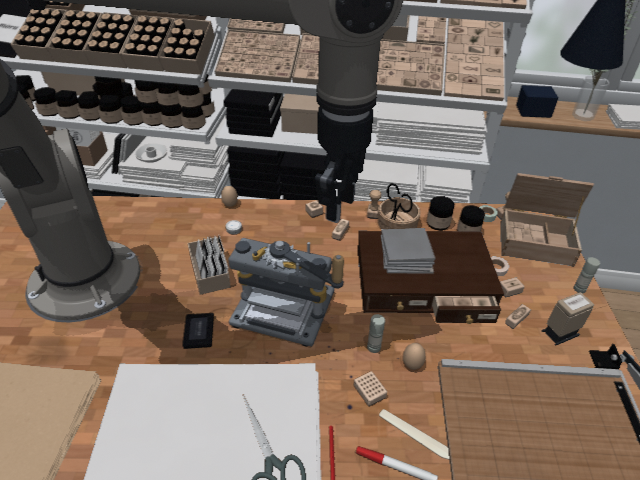

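View pics/top18c.png

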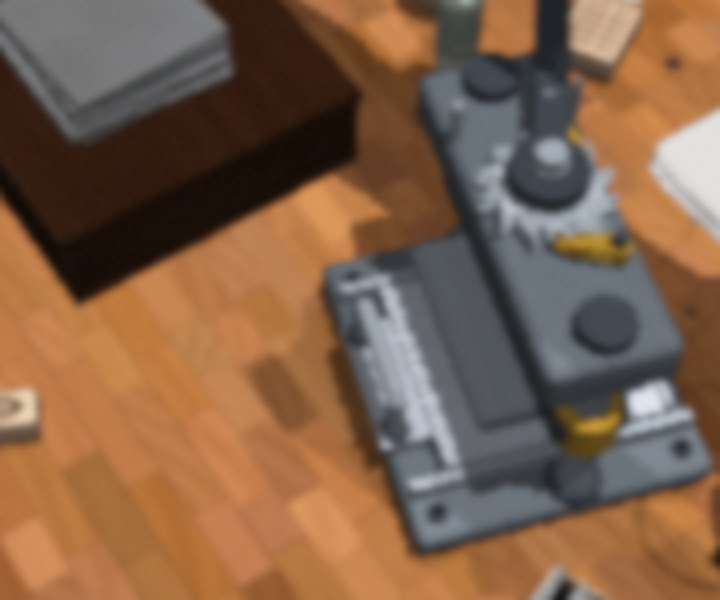

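```bash
python3 -c "
from station import bot
print(bot.hand_in()); o=bot.get_obs(); print(o['t'],o['contact_force'])"
```

```text
the job is handed in; nothing more can be done
None
the job is handed in; nothing more can be done
```

The job is handed in at about 28 s of the 70 s allowed. The largest stamp is in the press under spring pressure, the tray is home, and the arm is clear of everything. No verdict is reported, so what follows is what I measured.

- **Stamp:** I laid it rubber side down on the pulled-out tray and let go. The picture put it about 6 mm towards the front of the tray's centre, against the 15 mm limit; that estimate is rough. Once it was under the platen I could not see it well enough to measure it again.
- **Tray:** I stopped part-way and turned the gripper 90° so that it would not hit the bridge, then pushed the tray on. It met its stop at about 10 N, at the expected handle position, and later pictures show it still home.
- **Pumping:** I made five drive strokes. Edge tracking in the camera image showed the crosshead coming down about 3 mm on each. The platen met the stamp during the third stroke and did not move during the fourth and fifth. The springs are therefore squeezed by about 8 mm, inside the wanted 6 to 9 mm.
- **Lever:** I let go of it just short of the 0.75 stop and raised the arm well clear. The wrist force there was under 1 N.
- **Bystanders:** the other stamps, the glue stick and the handled stamp look unmoved in the last pictures; I did not measure them.

The first drive stroke pushed about 40 N against the lever's stop, through the fingers. I shortened the over-travel after that, and the later strokes stayed near 20 to 25 N.

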